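# Put the die plates away in the drawer

## Task

First clear the way: put the aluminium block that stands in front of the drawer and the hold-down bar that lies across the slotted rack flat down inside the empty blue tray. Then pull the drawer well open, slide every steel plate up out of the rack and put them all in the drawer, and push the drawer fully shut. Leave the other things on the bench where they are; the block and the bar stay in the tray.

Things in the scene. Friction and masses are not known exactly. Their poses are not given: they have to be found in the camera images.
- block: plain aluminium block, 110 (its x) x 50 (its y) x 45 mm high, 0.65 kg, two dark bores on top; stands in front of the drawer at the start. Origin: centre of its underside.
- bar: aluminium hold-down bar, 235 (its x) x 25 (its y) x 20 mm high, 0.3 kg; at the start it lies loose on the rack's two end cheeks, across and 12 mm above the plates. Origin: centre of its underside.
- tray_in (a point): centre of the inner floor (4 mm above the bench) of the fixed, empty blue open tray: inside 282 (x) x 202 mm (y), walls 4 mm thick, rim 30 mm above the bench.
- rack_floor (a point): bottom of the slots at the middle of the fixed white rack, 16 mm above the bench; the rack is 220 (its x) x 124 mm (its y). Four slots run along its y, at x = -60, -20, 20 and 60 mm, 11 mm wide, 24 mm deep (top of the ribs 40 mm above the bench). End cheeks at x = +-101 mm, 12 mm thick, 60 mm wide, stand 88 mm above the bench.
- plate0: flat steel die plate, 8 mm thick (its x), 110 mm long (its y), 60 mm high (its z), 0.38 kg, with dark dowel holes; stands on its long edge in one slot of the rack, 36 mm of it above the ribs. Two to four such plates are present. Origin: middle of its lower long edge face.
- plate1: flat steel die plate, 8 mm thick (its x), 110 mm long (its y), 60 mm high (its z), 0.38 kg, with dark dowel holes; stands on its long edge in one slot of the rack, 36 mm of it above the ribs. Two to four such plates are present. Origin: middle of its lower long edge face.
- plate2: flat steel die plate, 8 mm thick (its x), 110 mm long (its y), 60 mm high (its z), 0.38 kg, with dark dowel holes; stands on its long edge in one slot of the rack, 36 mm of it above the ribs. Two to four such plates are present. Origin: middle of its lower long edge face.
- plate3: flat steel die plate, 8 mm thick (its x), 110 mm long (its y), 60 mm high (its z), 0.38 kg, with dark dowel holes; stands on its long edge in one slot of the rack, 36 mm of it above the ribs. Two to four such plates are present. Origin: middle of its lower long edge face.
- cabinet_drawer0 (a joint): how far the drawer is out, m: 0 shut, 0.18 fully out. It slides along the cabinet's -x (towards the robot) with about 1 N of friction.
- drawer_floor (a point): centre of the drawer's inner floor, 22 mm above the bench; its axes are those of the cabinet (-x is the way it opens). Inside 215 (x) x 246 mm (y), side and back walls 76 mm above this floor, front panel (21 mm thick) 86 mm above it. Shut, the cabinet's top leaves 86 mm above this floor.
- cabinet: low grey cabinet with one drawer, fixed, 260 (x) x 300 x 120 mm high, its front towards the robot (-x). Origin: centre of its underside. Its top board starts 115 mm in front (-x) of the origin: what of the drawer is still behind that is covered.
- cabinet_drawer0_handle (a point): middle of the drawer's handle: a steel bar 11 mm thick, 120 mm long along y, 82 mm above the bench, 35 mm in front of the drawer's front; it moves with the drawer.
- screwdriver: bystander: screwdriver lying on top of the cabinet, 200 mm; origin at its middle.
- bush: bystander: steel guide bush, 60 mm across, 50 mm high, standing beside the cabinet; origin at the centre of its underside.
- post: bystander: steel guide post, 38 mm thick, 100 mm high, standing beside the cabinet; origin at the centre of its underside.

How it is judged:
By the outcome, as a careful person would: the job done as asked, in the order asked, and still so for the second after the job is handed in, with the robot touching nothing.
Of plate0, plate1, plate2, plate3 only 2 to 4 are there at a start; the rules pass over those that are not, and their reading is None.
At some moment in a run one of block may be knocked a few centimetres aside while the robot is not near it.
Once in a run the grip may slacken for a moment while it holds something.
It also fails if it takes over 210 s, if anything falls off the work surface, if the arm or the gripper's body presses on something with over 40 N, if the wrist force passes 120 N, or if a joint passes its speed limit or range.

## Robot

A 6-joint arm with a two-finger parallel gripper is mounted at the origin on the work surface. World frame = base frame: x ahead of the robot, y to its left, z up, the work surface at z = 0. Lengths are in m, angles in rad, forces in N, time in s.
With the tool pointing down it reaches from about 0.225 to 0.875 m from the base axis. Payload 3.4 kg.
Tool frame: the origin (TCP) lies midway between the tips of the shut fingers; the grasp point (between the pads) lies 19 mm behind it (bot.grip_point_offset is the z of the grasp point in the tool frame, in m); z points along the fingers, y is the line along which they close (so a half turn about z gives the same grasp; the last joint's range is limited). The gripper opens to 85 mm and grips with 20 to 120 N. Pads are 22 mm wide; open, the fingers measure 114 mm over their backs; the gripper's body (76 mm by 85 mm) begins 54 mm behind the grasp point. The pads swing forward as they close: fully open they stand 13 mm farther back than shut.
Start: joints at [1.199, 0.276, 1.505, -0, 1.361, -0.121], TCP at [0.143, 0.557, 0.231] pointing down, gripper open.
Joint ranges: [-2.89, 2.89], [-0.75, 2.08], [0.22, 2.7], [-1.18, 4.32], [0.11, 2.71], [-2.7, 2.7]. Speed limits (rad/s): [2.57, 2.57, 3.14, 3.14, 3.14, 3.14].

## Interface

Orientations are given as a unit quaternion [x, y, z, w].
In Python, from workcell import bot, viewer gives the robot as it stands.
- The arm moves only by the shell command python3 -m pendant 'ROWS'. ROWS is JSON, a list of rows, each an object with "slide": the shift along the tool's x, y, z as a fraction of full scale, a list of three; "delta_rot": the turn, a rotation vector about the tool's x, y, z as a fraction of full scale, a list of three; "jaw": the opening, from -1 (shut) to 1 (fully open). A call has 1 to 5 rows; each row is the pose to reach, as a shift and turn from the pose commanded when the call began, along the tool's axes at that moment, turning the shorter way round; what a row does not reach only later rows make up. Full scale, the value 1, is 0.25 m for a shift and pi rad for a turn. A row lasts 1/12 s, in which the tool goes at most 41.7 mm and 7.16 degrees, less where a joint would pass 70% of its speed; a pose out of reach is approached as far as the arm can. A call with a number of a shift or a turn outside -1 to 1 is refused whole. A call with a gripper value outside its range is refused whole. The fingers move at their own pace and stop on an object; the grip force is fixed at half the most. Time passes only in rows, so rows that repeat a pose let the fingers close. It gives the time, the measured TCP pose, the force, the opening and the grip force at its end, in the units of the state.
- bot.get_state(): the state, without advancing time (a new reading comes with each control period).
- viewer.get_image(name): name is "scene" or "top" or "wrist"; returns a dict with "pixels" (420x560x3 uint8, red, green, blue), "camera_matrix" (3x3 intrinsics, pixels), "cam_to_world" (4x4, takes a point from camera to world coordinates). Camera axes: x right, y down, z forward; pixel columns grow to the right and rows downward; lengths in m; the calibration is good to about 2 mm. A picture is of the moment at which its call begins. There is no depth.
- bot.hand_in(): hands the job in; it is judged then, once.
The state is a dict: "time": time; "joints": joint angles; "qd": joint speeds; "joint_efforts": joint torques, N m; "tool_pos": TCP position; "eef_rot": TCP orientation; "force": force on the tool from outside, world axes, zero at the start; "wrist_torque": the same for the moment, N m; "gripper_width": finger opening in m; "grip_force": force on a finger pad.
Only numpy, scipy, OpenCV 4.12 (cv2) and the standard library are available. Lean on these libraries where they do the work, as an engineer would, in place of code of your own. Each camera call takes 0.05 s, during which the arm holds its last target. There are 200 camera calls.

## Working session

There is one attempt and no reset: what is moved stays moved. The work goes in short steps, Python scripts to look and compute and a shell command to move; the robot and the scene stay as the last step left them, time stands still between calls to the robot, and variables do not carry over. Pictures are saved under pics/ and viewed, at most 15 in all, crops included, and the job is handed in when it is done.

```bash
ls; mkdir -p pics; python3 - <<'E'
from workcell import bot, viewer
import cv2, numpy as np
print(bot.get_state())
for n in ("scene","top"):
    im=viewer.get_image(n); cv2.imwrite(f"pics/{n}0.png",im["pixels"][:,:,::-1]); print(n,im["camera_matrix"].round(1).tolist(),im["cam_to_world"].round(4).tolist())
E
```

```text
pics
{'time': 0.0, 'joints': array([ 1.19901300e+00,  2.76648527e-01,  1.50615661e+00, -1.94322370e-05,
        1.36071787e+00, -1.20968599e-01]), 'qd': array([ 3.63952799e-04, -3.87268179e-04,  5.18593276e-04, -4.12706563e-05,
        1.40055634e-03,  2.36936899e-03]), 'joint_efforts': array([-7.79829297e-04, -4.16775835e+01, -2.45807970e+01, -2.66126654e-04,
        1.07564570e-02, -1.14701773e-06]), 'tool_pos': array([0.14250692, 0.55650036, 0.23039985]), 'eef_rot': array([ 1.25076829e-01,  9.92146590e-01, -9.38348579e-04, -2.26184363e-04]), 'force': array([-1.26472094, -0.39231557, -0.12085648]), 'wrist_torque': array([-0.01685974,  0.01053672, -0.07030317]), 'grip_force': 0.0, 'gripper_width': 0.08536608297156813}
scene [[419.5, 0.0, 279.5], [0.0, 419.5, 205.8], [0.0, 0.0, 1.0]] [[0.439, 0.6728, -0.5955, 1.184], [0.8983, -0.3151, 0.3062, -0.2739], [0.0184, -0.6693, -0.7427, 0.8018], [0.0, 0.0, 0.0, 1.0]]
top [[470.4, 0.0, 279.6], [0.0, 470.4, 207.7], [0.0, 0.0, 1.0]] [[0.0143, -0.9864, 0.1638, 0.4185], [-0.9997, -0.0174, -0.0173, 0.0039], [0.0199, -0.1635, -0.9863, 1.1074], [0.0, 0.0, 0.0, 1.0]]
```

View pics/top0.png

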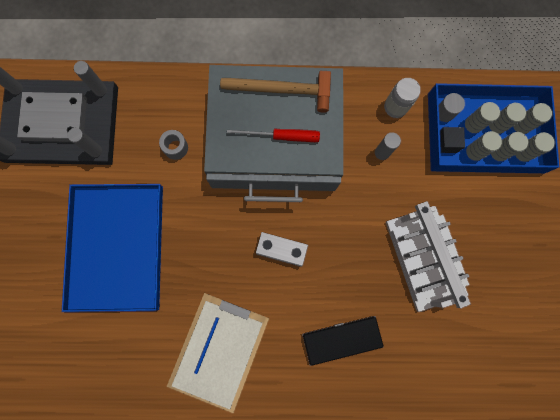

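View pics/scene0.png

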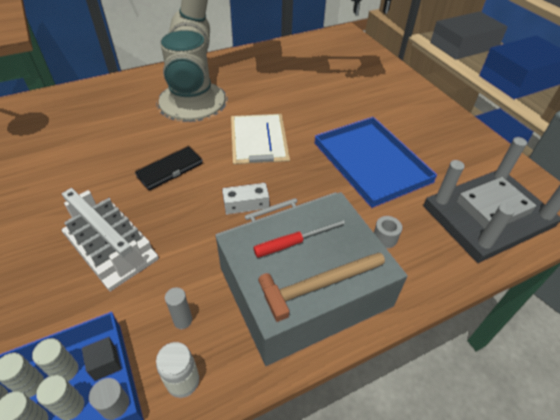

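The top view shows the tray at about (112,247), the block at (282,250), the handle at (273,199) and the rack at (428,257) with the bar across it. The scene view shows the same things from behind the cabinet, with the rack at (108,240) and the block at (246,198). Next I'll view enlarged crops.

```bash
cat > h.py <<'E'
import numpy as np, cv2
from workcell import bot, viewer
from scipy.spatial.transform import Rotation as R
def cam(n):
    im=viewer.get_image(n); return im["pixels"][:,:,::-1].copy(),im["camera_matrix"],im["cam_to_world"]
def ray(c,p):
    d=c[2][:3,:3]@np.linalg.inv(c[1])@np.array([p[0],p[1],1.]); return c[2][:3,3],d
def plane(c,p,z):
    o,d=ray(c,p); return o+d*(z-o[2])/d[2]
def tri(c1,p1,c2,p2):
    o1,d1=ray(c1,p1);o2,d2=ray(c2,p2)
    t=np.linalg.lstsq(np.c_[d1,-d2],o2-o1,rcond=None)[0]
    a,b=o1+d1*t[0],o2+d2*t[1]; return (a+b)/2,np.linalg.norm(a-b)
def proj(c,P):
    q=c[2][:3,:3].T@(np.asarray(P,float)-c[2][:3,3]); q=c[1]@q; return q[:2]/q[2]
def crop(c,x,y,w,h,s): return cv2.resize(c[0][y:y+h,x:x+w],None,fx=s,fy=s,interpolation=cv2.INTER_CUBIC)
def go(pos,yaw):
    """slide/delta_rot for tool down at pos with tool-y (closing line) at yaw in world; from current measured pose"""
    s=bot.get_state(); r=R.from_quat(s["eef_rot"])
    best=None
    for k in (0,np.pi):
        a=yaw+k; y=np.array([np.cos(a),np.sin(a),0]); z=np.array([0,0,-1.]); t=R.from_matrix(np.c_[np.cross(y,z),y,z])
        v=(r.inv()*t).as_rotvec()
        if best is None or np.linalg.norm(v)<np.linalg.norm(best): best=v
    sl=r.inv().apply(np.array(pos)-s["tool_pos"])/.25
    n=max(np.linalg.norm(sl)*.25/.0417,np.degrees(np.linalg.norm(best))/7.16)
    print("slide",sl.round(3).tolist(),"rot",(best/np.pi).round(4).tolist(),"rows>=",round(n,1),"j6",s["joints"][5].round(2),"t",round(s["time"],2))
E
python3 - <<'E'
from h import *
t=cam("top");s=cam("scene")
import pickle;pickle.dump((t,s),open("c0.pkl","wb"))
o=np.zeros((600,800,3),np.uint8)
a=crop(t,380,195,100,125,4.8);o[:600,:480]=a
b=crop(s,55,180,106,110,3);o[:330,480:798]=b
b=crop(s,215,175,106,90,3);o[330:600,480:798]=b
cv2.imwrite("pics/a.png",o)
E
```

```text
(no output)
```

View pics/a.png

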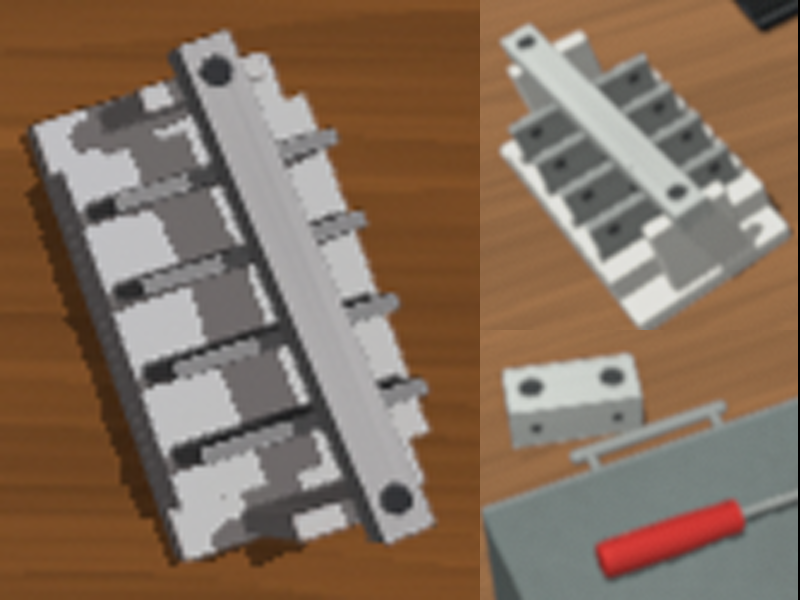

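The rack holds four plates. The bar's bores are at top (425,210) and (463,299), and at scene (121,244) and (71,194). The block's bores are at top (267,245) and (296,253), and at scene (259,191) and (232,194). I'll triangulate these and overlay a model of the rack.

```bash
python3 - <<'E'
from h import *
import pickle;t,s=pickle.load(open("c0.pkl","rb"))
for n,a,b in [("bar far",(425.2,209.6),(120.7,243.7)),("bar near",(462.7,299.0),(70.7,194)),("blk L",(267.5,244.5),(259,190.7)),("blk R",(296.5,253),(232,194)),("handle mid",(273,199),(215+(648-480)/3,175+(430-330)/3))]:
    P,e=tri(t,a,s,b); print(n,P.round(4),round(e,4))
for n,z,p in [("tray rimTL",.03,(66,185)),("TR",.03,(161,185)),("BR",.03,(158,311)),("BL",.03,(63,311)),("handL",.082,(246,199)),("handR",.082,(301,199)),
  ("cabTL",.12,(210,68)),("cabFL",.12,(206,178)),("cabFR",.12,(343,178)),("rackTL",.04,(380+33/4.8,195+125/4.8)),("rackBL",.04,(380+183/4.8,195+540/4.8)),
  ("platetopL1",.076,(380+107/4.8,195+203/4.8)),("R1",.076,(380+335/4.8,195+137/4.8)),("R4",.076,(380+425/4.8,195+387/4.8))]:
    print(n,plane(t,p,z).round(4))
E
```

```text
bar far [ 0.5856 -0.3276  0.1104] 0.0012
bar near [ 0.3969 -0.3996  0.1097] 0.0022
blk L [0.5104 0.0124 0.0463] 0.0022
blk R [ 0.4924 -0.053   0.0463] 0.0026
handle mid [0.6076 0.0008 0.0845] 0.0
tray rimTL [0.642  0.4812 0.03  ]
TR [0.6461 0.262  0.03  ]
BR [0.3592 0.2528 0.03  ]
BL [0.3564 0.4627 0.03  ]
handL [0.607  0.0606 0.082 ]
handR [ 0.6092 -0.0613  0.082 ]
cabTL [0.8956 0.1464 0.12  ]
cabFL [0.6442 0.1453 0.12  ]
cabFR [ 0.6498 -0.1492  0.12  ]
rackTL [ 0.569 -0.262  0.04 ]
rackBL [ 0.3751 -0.3276  0.04  ]
platetopL1 [ 0.5282 -0.2864  0.076 ]
R1 [ 0.5607 -0.3936  0.076 ]
R4 [ 0.4464 -0.4298  0.076 ]
```

```bash
cat >> h.py <<'E'
def down(yaw):
    y=np.array([np.cos(yaw),np.sin(yaw),0]); z=np.array([0,0,-1.]); return R.from_matrix(np.c_[np.cross(y,z),y,z])
def plan(wps,show=True):
    """wps: (x,y,z,closing-yaw deg); prints chained calls (slide, rot, rows) for the pendant"""
    s=bot.get_state(); p=s["tool_pos"].copy(); r=R.from_quat(s["eef_rot"])
    for k,w in enumerate(wps):
        q=np.array(w[:3]); c=[(r.inv()*down(np.radians(w[3])+a)).as_rotvec() for a in (0,np.pi)]
        v=min(c,key=np.linalg.norm); n=max(np.linalg.norm(q-p)/.0417,np.degrees(np.linalg.norm(v))/7.16)
        m=max(1,int(np.ceil((n+.3)/5)))
        for i in range(m):
            print(k,"slide",(r.inv().apply((q-p)/m)/.25).round(3).tolist(),"rot",(v/m/np.pi).round(4).tolist(),"rows",round(n/m,1)) if i==0 or np.abs(v).max()>1e-3 else print(k,"  again")
            p=p+(q-p)/(m-i) if False else p+(q-p)*(1/(m-i)); r=r*R.from_rotvec(v/m)
def st():
    s=bot.get_state(); print("t",round(s["time"],2),"tcp",s["tool_pos"].round(4),"yaw",R.from_quat(s["eef_rot"]).as_matrix()[:,1].round(3),"w",round(s["gripper_width"],4),"gf",round(s["grip_force"],1),"F",s["force"].round(1),"j6",s["joints"][5].round(2))
E
sed -i 's/(q-p)\/m)\/.25/(q-p)\/(m-i))\/.25/; s/p=p+(q-p)\/(m-i) if False else p+/p=p+/' h.py
python3 -c "
from h import *
plan([(.5014,-.0203,.20,164.6),(.5014,-.0203,.012,164.6)]);st()"
```

```text
0 slide [-0.491, -0.47, 0.031] rot [-0.0001, -0.0001, -0.1236] rows 4.1
0 slide [-0.276, -0.621, 0.031] rot [-0.0001, -0.0001, -0.1236] rows 4.1
0 slide [-0.021, -0.679, 0.031] rot [-0.0001, -0.0001, -0.1236] rows 4.1
0 slide [0.238, -0.637, 0.031] rot [-0.0001, -0.0001, -0.1236] rows 4.1
1 slide [0.0, -0.0, 0.752] rot [-0.0, -0.0, -0.0] rows 4.5
t 0.2 tcp [0.1426 0.5567 0.2308] yaw [ 0.248  0.969 -0.001] w 0.0855 gf 0.0 F [-0.5 -0.1  0.5] j6 -0.12
```

```bash

python3 -m pendant '[{"slide":[-0.491,-0.47,0.03],"delta_rot":[0,0,-0.1236],"jaw":1},{"slide":[-0.491,-0.47,0.03],"delta_rot":[0,0,-0.1236],"jaw":1},{"slide":[-0.491,-0.47,0.03],"delta_rot":[0,0,-0.1236],"jaw":1},{"slide":[-0.491,-0.47,0.03],"delta_rot":[0,0,-0.1236],"jaw":1},{"slide":[-0.491,-0.47,0.03],"delta_rot":[0,0,-0.1236],"jaw":1}]'
python3 -m pendant '[{"slide":[-0.276,-0.621,0.03],"delta_rot":[0,0,-0.1236],"jaw":1},{"slide":[-0.276,-0.621,0.03],"delta_rot":[0,0,-0.1236],"jaw":1},{"slide":[-0.276,-0.621,0.03],"delta_rot":[0,0,-0.1236],"jaw":1},{"slide":[-0.276,-0.621,0.03],"delta_rot":[0,0,-0.1236],"jaw":1},{"slide":[-0.276,-0.621,0.03],"delta_rot":[0,0,-0.1236],"jaw":1}]'
python3 -m pendant '[{"slide":[-0.021,-0.679,0.03],"delta_rot":[0,0,-0.1236],"jaw":1},{"slide":[-0.021,-0.679,0.03],"delta_rot":[0,0,-0.1236],"jaw":1},{"slide":[-0.021,-0.679,0.03],"delta_rot":[0,0,-0.1236],"jaw":1},{"slide":[-0.021,-0.679,0.03],"delta_rot":[0,0,-0.1236],"jaw":1},{"slide":[-0.021,-0.679,0.03],"delta_rot":[0,0,-0.1236],"jaw":1}]'
python3 -m pendant '[{"slide":[0.238,-0.637,0.03],"delta_rot":[0,0,-0.1236],"jaw":1},{"slide":[0.238,-0.637,0.03],"delta_rot":[0,0,-0.1236],"jaw":1},{"slide":[0.238,-0.637,0.03],"delta_rot":[0,0,-0.1236],"jaw":1},{"slide":[0.238,-0.637,0.03],"delta_rot":[0,0,-0.1236],"jaw":1},{"slide":[0.238,-0.637,0.03],"delta_rot":[0,0,-0.1236],"jaw":1}]'
python3 - <<'E'
from h import *
c=cam("wrist"); cv2.imwrite("pics/w1.png",c[0]); print(c[1].round(1).tolist(),c[2].round(3).tolist())
print([proj(c,p).round(0) for p in [(.5104,.0124,.0463),(.4924,-.053,.0463)]])
st(); plan([(.5014,-.0203,.20,164.6),(.5014,-.0203,.012,164.6)])
E
```

```text
time: 0.62
tool_pos: [0.234, 0.4077, 0.2233]
eef_rot: [-0.068, 0.998, -0.002, 0.0]
force: [-0.8, -0.3, -0.4]
gripper_width: 0.085
grip_force: 0.0
time: 1.03
tool_pos: [0.3233, 0.2657, 0.2162]
eef_rot: [-0.26, 0.966, -0.001, 0.0]
force: [-1.0, 0.1, 0.2]
gripper_width: 0.0857
grip_force: 0.0
time: 1.45
tool_pos: [0.4135, 0.1218, 0.2088]
eef_rot: [-0.442, 0.897, -0.001, 0.0]
force: [0.3, 0.7, 0.7]
gripper_width: 0.0852
grip_force: 0.0
time: 1.87
tool_pos: [0.4848, 0.0862, 0.1929]
eef_rot: [-0.581, 0.813, -0.029, -0.016]
force: [-0.2, 0.5, -0.5]
gripper_width: 0.0858
grip_force: 0.0
[[325.0, 0.0, 280.9], [0.0, 325.0, 207.0], [0.0, 0.0, 1.0]] [[-0.945, 0.306, 0.112, 0.457], [0.325, 0.915, 0.239, 0.018], [-0.029, 0.262, -0.965, 0.341], [0.0, 0.0, 0.0, 1.0]]
[array([232., 133.]), array([224.,  49.])]
t 1.92 tcp [0.4847 0.087  0.1927] yaw [-0.946  0.323 -0.028] w 0.0855 gf 0.0 F [0.6 1.4 0.2] j6 -2.7
0 slide [0.385, -0.203, -0.001] rot [-0.0083, -0.019, -0.0194] rows 2.6
1 slide [0.0, -0.0, 0.752] rot [0.0, 0.0, 0.0] rows 4.5
```

View pics/w1.png

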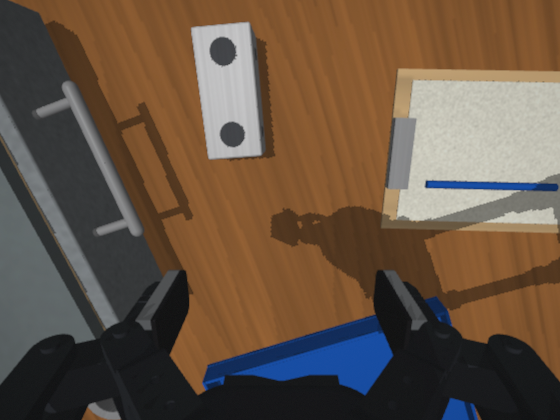

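The wrist view shows the block's bores at (223,50) and (232,133), where I predicted them. But joint 6 is at its limit, so I need the other half-turn, and I'll make the planner aware of it.

```bash
cat >> h.py <<'E'
def plan(wps):
    s=bot.get_state(); p=s["tool_pos"].copy(); r=R.from_quat(s["eef_rot"])
    yc=np.degrees(s["joints"][0]-s["joints"][5])
    for k,w in enumerate(wps):
        q=np.array(w[:3],float); j1=np.degrees(np.arctan2(q[1],q[0]))
        yt=min((w[3]+180*i for i in range(-3,4)),key=lambda y:abs(y-j1)+.2*abs(y-yc)); dy=yt-yc
        if k==0 or abs(dy)>.1:
            m=max(1,int(np.ceil(max(np.linalg.norm(q-p)/.0417,abs(dy)/7.16)/4.9)))
        else: m=max(1,int(np.ceil(np.linalg.norm(q-p)/.0417/4.9)))
        for i in range(m):
            q2=p+(q-p)/(m-i); r2=down(np.radians(yc+dy*(i+1)/m))
            print(k,"slide",(r.inv().apply(q2-p)/.25).round(3).tolist(),"rot",((r.inv()*r2).as_rotvec()/np.pi).round(4).tolist(),"mm",(np.linalg.norm(q2-p)*1e3).round())
            p,r=q2,r2
        yc=yt
    print("final yaw-j1",round(yc-j1))
E
python3 -c "
from h import *
plan([(.5014,-.0203,.17,-15.4),(.5014,-.0203,.012,-15.4)])"
```

```text
0 slide [0.076, -0.04, 0.024] rot [-0.0145, -0.0152, 0.202] mm 22.0
0 slide [0.038, -0.078, 0.018] rot [0.0, 0.0, 0.1946] mm 22.0
0 slide [-0.014, -0.086, 0.018] rot [0.0, 0.0, 0.1946] mm 22.0
0 slide [-0.061, -0.062, 0.018] rot [0.0, 0.0, 0.1946] mm 22.0
0 slide [-0.085, -0.016, 0.018] rot [0.0, 0.0, 0.1946] mm 22.0
1 slide [0.0, 0.0, 0.632] rot [0.0, 0.0, 0.0] mm 158.0
final yaw-j1 -13
```

```bash

python3 -m pendant '[{"slide":[0.076,-0.04,0.024],"delta_rot":[-0.0145,-0.0152,0.195],"jaw":1},{"slide":[0.076,-0.04,0.024],"delta_rot":[-0.0145,-0.0152,0.195],"jaw":1},{"slide":[0.076,-0.04,0.024],"delta_rot":[-0.0145,-0.0152,0.195],"jaw":1},{"slide":[0.076,-0.04,0.024],"delta_rot":[-0.0145,-0.0152,0.195],"jaw":1},{"slide":[0.076,-0.04,0.024],"delta_rot":[-0.0145,-0.0152,0.195],"jaw":1}]' >/dev/null
python3 -m pendant '[{"slide":[0.038,-0.078,0.018],"delta_rot":[0,0,0.195],"jaw":1},{"slide":[0.038,-0.078,0.018],"delta_rot":[0,0,0.195],"jaw":1},{"slide":[0.038,-0.078,0.018],"delta_rot":[0,0,0.195],"jaw":1},{"slide":[0.038,-0.078,0.018],"delta_rot":[0,0,0.195],"jaw":1},{"slide":[0.038,-0.078,0.018],"delta_rot":[0,0,0.195],"jaw":1}]' >/dev/null
python3 -m pendant '[{"slide":[-0.014,-0.086,0.018],"delta_rot":[0,0,0.195],"jaw":1},{"slide":[-0.014,-0.086,0.018],"delta_rot":[0,0,0.195],"jaw":1},{"slide":[-0.014,-0.086,0.018],"delta_rot":[0,0,0.195],"jaw":1},{"slide":[-0.014,-0.086,0.018],"delta_rot":[0,0,0.195],"jaw":1},{"slide":[-0.014,-0.086,0.018],"delta_rot":[0,0,0.195],"jaw":1}]' >/dev/null
python3 -m pendant '[{"slide":[-0.061,-0.062,0.018],"delta_rot":[0,0,0.195],"jaw":1},{"slide":[-0.061,-0.062,0.018],"delta_rot":[0,0,0.195],"jaw":1},{"slide":[-0.061,-0.062,0.018],"delta_rot":[0,0,0.195],"jaw":1},{"slide":[-0.061,-0.062,0.018],"delta_rot":[0,0,0.195],"jaw":1},{"slide":[-0.061,-0.062,0.018],"delta_rot":[0,0,0.195],"jaw":1}]' >/dev/null
python3 -m pendant '[{"slide":[-0.085,-0.016,0.018],"delta_rot":[0,0,0.195],"jaw":1},{"slide":[-0.085,-0.016,0.018],"delta_rot":[0,0,0.195],"jaw":1},{"slide":[-0.085,-0.016,0.018],"delta_rot":[0,0,0.195],"jaw":1},{"slide":[-0.085,-0.016,0.018],"delta_rot":[0,0,0.195],"jaw":1},{"slide":[-0.085,-0.016,0.018],"delta_rot":[0,0,0.195],"jaw":1}]'
python3 - <<'E'
from h import *
c=cam("wrist"); cv2.imwrite("pics/w2.png",c[0]);t=cam("top");s=cam("scene")
import pickle;pickle.dump((t,s,c),open("c1.pkl","wb"))
print([proj(c,p).round(0) for p in [(.5104,.0124,.0463),(.4924,-.053,.0463)]])
# dark bores in wrist view near predictions
for p in [(.5104,.0124,.0463),(.4924,-.053,.0463)]:
    u,v=proj(c,p).astype(int); x0=max(0,u-30);y0=max(0,v-30);g=cv2.cvtColor(c[0],cv2.COLOR_BGR2GRAY)[y0:v+30,x0:u+30]
    m=(g<90).astype(np.uint8); n,l,stt,cen=cv2.connectedComponentsWithStats(m)
    print([(stt[i,4],(cen[i]+[x0,y0]).round(1).tolist(),plane(c,cen[i]+[x0,y0],.045).round(4).tolist()) for i in range(1,n) if stt[i,4]>60])
# tray: blue rim corners in top
h=cv2.cvtColor(t[0],cv2.COLOR_BGR2HSV); m=cv2.inRange(h,(100,120,40),(130,255,255)); m[:,:40]=0;m[:,200:]=0
n,l,stt,cen=cv2.connectedComponentsWithStats(m); k=1+np.argmax(stt[1:,4]); cs,_=cv2.findContours((l==k).astype(np.uint8),0,1)
P=np.array([plane(t,q[0],.03)[:2] for q in cs[0]],np.float32); print("tray",stt[k],cv2.minAreaRect(P))
st(); plan([(.5014,-.0203,.17,-15.4),(.5014,-.0203,.012,-15.4)])
E
```

```text
time: 4.0
tool_pos: [0.5015, -0.0207, 0.1717]
eef_rot: [0.792, 0.611, -0.001, 0.001]
force: [-0.5, -0.8, 0.7]
gripper_width: 0.0853
grip_force: 0.0
[array([281., 158.]), array([280., 233.])]
[(np.int32(142), [253.6, 151.4], [0.49, 0.0233, 0.045]), (np.int32(546), [280.8, 156.4], [0.5108, 0.0136, 0.045])]
[(np.int32(110), [250.7, 216.0], [0.4716, -0.0307, 0.045]), (np.int32(389), [281.2, 231.8], [0.4938, -0.0523, 0.045])]
tray [   62   184   101   128 12089] ((0.5024720430374146, 0.3628365099430084), (0.28867724537849426, 0.21524009108543396), 1.5299835205078125)
t 4.15 tcp [ 0.5018 -0.0211  0.1717] yaw [ 0.969 -0.246  0.001] w 0.0858 gf 0.0 F [-0.6 -0.9 -0.2] j6 0.07
0 slide [0.003, -0.002, 0.007] rot [0.0003, 0.0006, 0.0064] mm 2.0
1 slide [0.0, 0.0, 0.632] rot [0.0, 0.0, 0.0] mm 158.0
final yaw-j1 -13
```

View pics/w2.png

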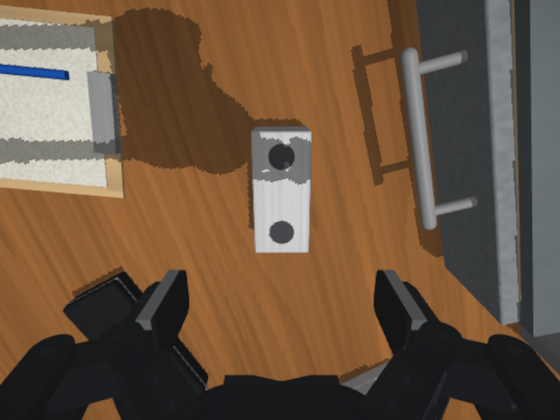

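The wrist view shows the block's bores at (281,157) and (281,232), centred between the fingers. I'll descend and grip.

```bash

python3 -m pendant '[{"slide":[0.003,0,0.2],"delta_rot":[0,0,0.0064],"jaw":1},{"slide":[0.003,0,0.4],"delta_rot":[0,0,0.0064],"jaw":1},{"slide":[0.003,0,0.55],"delta_rot":[0,0,0.0064],"jaw":1},{"slide":[0.003,0,0.639],"delta_rot":[0,0,0.0064],"jaw":1},{"slide":[0.003,0,0.639],"delta_rot":[0,0,0.0064],"jaw":1}]'
python3 -m pendant '[{"slide":[0,0,0],"delta_rot":[0,0,0],"jaw":-1},{"slide":[0,0,0],"delta_rot":[0,0,0],"jaw":-1},{"slide":[0,0,0],"delta_rot":[0,0,0],"jaw":-1},{"slide":[0,0,0],"delta_rot":[0,0,0],"jaw":-1},{"slide":[0,0,0],"delta_rot":[0,0,0],"jaw":-1}]'
python3 -m pendant '[{"slide":[0,0,0],"delta_rot":[0,0,0],"jaw":-1},{"slide":[0,0,-0.1],"delta_rot":[0,0,0],"jaw":-1},{"slide":[0,0,-0.25],"delta_rot":[0,0,0],"jaw":-1},{"slide":[0,0,-0.4],"delta_rot":[0,0,0],"jaw":-1},{"slide":[0,0,-0.4],"delta_rot":[0,0,0],"jaw":-1}]'
python3 -c "
from h import *
st();plan([(.504,.405,.112,91.8),(.504,.405,.018,91.8)])"
```

```text
time: 4.57
tool_pos: [0.4972, -0.0206, 0.0065]
eef_rot: [0.796, 0.605, -0.005, -0.004]
force: [-2.3, -0.2, -0.0]
gripper_width: 0.0857
grip_force: 0.0
time: 4.98
tool_pos: [0.5036, -0.0222, 0.0143]
eef_rot: [0.797, 0.604, 0.0, 0.002]
force: [-2.0, 1.1, 7.0]
gripper_width: 0.0492
grip_force: 65.0
time: 5.4
tool_pos: [0.5084, -0.023, 0.1196]
eef_rot: [0.797, 0.604, 0.005, 0.008]
force: [2.7, -0.5, -6.2]
gripper_width: 0.0488
grip_force: 67.5
t 5.4 tcp [ 0.5084 -0.023   0.1196] yaw [ 0.963 -0.27   0.018] w 0.0488 gf 67.5 F [ 2.7 -0.5 -6.2] j6 0.09
0 slide [0.411, -0.12, 0.005] rot [0.0057, 0.0016, -0.1489] mm 107.0
0 slide [0.421, 0.078, 0.008] rot [0.0, 0.0, -0.1494] mm 107.0
0 slide [0.34, 0.26, 0.008] rot [0.0, 0.0, -0.1494] mm 107.0
0 slide [0.185, 0.386, 0.008] rot [0.0, 0.0, -0.1494] mm 107.0
1 slide [0.0, 0.0, 0.376] rot [0.0, 0.0, -0.0] mm 94.0
final yaw-j1 53
```

```bash

python3 -m pendant '[{"slide":[0.411,-0.12,0],"delta_rot":[0,0,-0.149],"jaw":-1},{"slide":[0.411,-0.12,0],"delta_rot":[0,0,-0.149],"jaw":-1},{"slide":[0.411,-0.12,0],"delta_rot":[0,0,-0.149],"jaw":-1},{"slide":[0.411,-0.12,0],"delta_rot":[0,0,-0.149],"jaw":-1},{"slide":[0.411,-0.12,0],"delta_rot":[0,0,-0.149],"jaw":-1}]'>/dev/null
python3 -m pendant '[{"slide":[0.421,0.078,0],"delta_rot":[0,0,-0.149],"jaw":-1},{"slide":[0.421,0.078,0],"delta_rot":[0,0,-0.149],"jaw":-1},{"slide":[0.421,0.078,0],"delta_rot":[0,0,-0.149],"jaw":-1},{"slide":[0.421,0.078,0],"delta_rot":[0,0,-0.149],"jaw":-1},{"slide":[0.421,0.078,0],"delta_rot":[0,0,-0.149],"jaw":-1}]'>/dev/null
python3 -m pendant '[{"slide":[0.34,0.26,0],"delta_rot":[0,0,-0.149],"jaw":-1},{"slide":[0.34,0.26,0],"delta_rot":[0,0,-0.149],"jaw":-1},{"slide":[0.34,0.26,0],"delta_rot":[0,0,-0.149],"jaw":-1},{"slide":[0.34,0.26,0],"delta_rot":[0,0,-0.149],"jaw":-1},{"slide":[0.34,0.26,0],"delta_rot":[0,0,-0.149],"jaw":-1}]'>/dev/null
python3 -m pendant '[{"slide":[0.185,0.386,0],"delta_rot":[0,0,-0.149],"jaw":-1},{"slide":[0.185,0.386,0],"delta_rot":[0,0,-0.149],"jaw":-1},{"slide":[0.185,0.386,0],"delta_rot":[0,0,-0.149],"jaw":-1},{"slide":[0.185,0.386,0],"delta_rot":[0,0,-0.149],"jaw":-1},{"slide":[0.185,0.386,0],"delta_rot":[0,0,-0.149],"jaw":-1}]'>/dev/null
python3 -m pendant '[{"slide":[0,0,0],"delta_rot":[0,0,0],"jaw":-1},{"slide":[0,0,0],"delta_rot":[0,0,0],"jaw":-1},{"slide":[0,0,0],"delta_rot":[0,0,0],"jaw":-1}]'
python3 - <<'E'
from h import *
t=cam("top");c=cam("wrist");cv2.imwrite("pics/w3.png",np.hstack([crop(t,40,160,200,200,2),cv2.resize(c[0],(400,300))[:, :].copy() if 0 else cv2.copyMakeBorder(cv2.resize(c[0],(400,300)),0,100,0,0,0)]))
st();plan([(.504,.405,.0175,91.8)])
E
```

```text
time: 7.32
tool_pos: [0.499, 0.4041, 0.1105]
eef_rot: [-0.012, 1.0, -0.002, 0.0]
force: [0.2, -0.7, -7.4]
gripper_width: 0.0489
grip_force: 67.5
t 7.42 tcp [0.4991 0.4047 0.1107] yaw [-0.025  1.    -0.003] w 0.0492 gf 67.5 F [ 0.2 -0.1 -7.9] j6 -1.02
0 slide [-0.019, 0.002, 0.373] rot [-0.001, 0.0003, -0.0022] mm 93.0
final yaw-j1 53
```

View pics/w3.png

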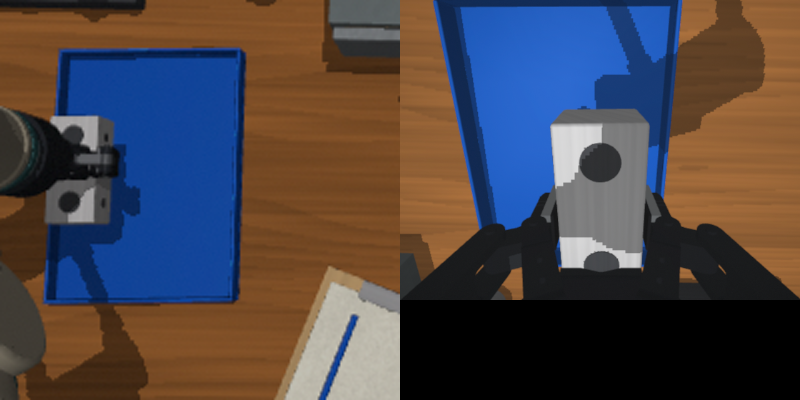

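The block is held over the left half of the tray, but its raised position makes it look offset by parallax. I'll set it down slightly further in, at y=0.398.

```bash

python3 -m pendant '[{"slide":[-0.019,-0.026,0.1],"delta_rot":[0,0,0],"jaw":-1},{"slide":[-0.019,-0.026,0.2],"delta_rot":[0,0,0],"jaw":-1},{"slide":[-0.019,-0.026,0.28],"delta_rot":[0,0,0],"jaw":-1},{"slide":[-0.019,-0.026,0.34],"delta_rot":[0,0,0],"jaw":-1},{"slide":[-0.019,-0.026,0.36],"delta_rot":[0,0,0],"jaw":-1}]'
python3 -m pendant '[{"slide":[0,0,0.012],"delta_rot":[0,0,0],"jaw":-1},{"slide":[0,0,0.012],"delta_rot":[0,0,0],"jaw":-1},{"slide":[0,0,0.012],"delta_rot":[0,0,0],"jaw":-1}]'
python3 -m pendant '[{"slide":[0,0,0],"delta_rot":[0,0,0],"jaw":0.6},{"slide":[0,0,0],"delta_rot":[0,0,0],"jaw":0.6},{"slide":[0,0,0],"delta_rot":[0,0,0],"jaw":0.6},{"slide":[0,0,0],"delta_rot":[0,0,0],"jaw":0.6}]'
python3 -m pendant '[{"slide":[0,0,-0.12],"delta_rot":[0,0,0],"jaw":0.6},{"slide":[0,0,-0.3],"delta_rot":[0,0,0],"jaw":0.6},{"slide":[0,0,-0.45],"delta_rot":[0,0,0],"jaw":0.6},{"slide":[0,0,-0.6],"delta_rot":[0,0,0],"jaw":0.6},{"slide":[0,0,-0.6],"delta_rot":[0,0,0],"jaw":0.6}]'
python3 - <<'E'
from h import *
st();plan([(.491,-.3636,.23,110.9)])
E
```

```text
time: 7.83
tool_pos: [0.5022, 0.3975, 0.0183]
eef_rot: [-0.013, 1.0, -0.003, -0.002]
force: [-7.6, -7.1, 26.8]
gripper_width: 0.0493
grip_force: 42.5
time: 8.08
tool_pos: [0.5048, 0.3996, 0.0189]
eef_rot: [-0.013, 1.0, -0.001, 0.002]
force: [0.7, 1.4, -7.1]
gripper_width: 0.0491
grip_force: 65.5
time: 8.42
tool_pos: [0.5048, 0.3999, 0.0188]
eef_rot: [-0.014, 1.0, -0.001, 0.002]
force: [-0.4, 0.5, -0.8]
gripper_width: 0.0685
grip_force: 0.0
time: 8.83
tool_pos: [0.5082, 0.4027, 0.1775]
eef_rot: [-0.014, 1.0, 0.003, 0.008]
force: [0.8, 1.0, 0.1]
gripper_width: 0.0684
grip_force: 0.0
t 8.83 tcp [0.5082 0.4027 0.1775] yaw [-0.028  1.     0.006] w 0.0684 gf 0.0 F [0.8 1.  0.1] j6 -1.03
0 slide [0.03, -0.612, -0.046] rot [0.0034, 0.0045, 0.1788] mm 154.0
0 slide [-0.3, -0.535, -0.042] rot [0.0, 0.0, 0.1785] mm 154.0
0 slide [-0.539, -0.293, -0.042] rot [0.0, 0.0, 0.1785] mm 154.0
0 slide [-0.612, 0.038, -0.042] rot [0.0, 0.0, 0.1785] mm 154.0
0 slide [-0.498, 0.358, -0.042] rot [0.0, 0.0, 0.1785] mm 154.0
final yaw-j1 -33
```

```bash

python3 -m pendant '[{"slide":[0.03,-0.612,-0.046],"delta_rot":[0,0,0.1785],"jaw":0.2},{"slide":[0.03,-0.612,-0.046],"delta_rot":[0,0,0.1785],"jaw":0.2},{"slide":[0.03,-0.612,-0.046],"delta_rot":[0,0,0.1785],"jaw":0.2},{"slide":[0.03,-0.612,-0.046],"delta_rot":[0,0,0.1785],"jaw":0.2},{"slide":[0.03,-0.612,-0.046],"delta_rot":[0,0,0.1785],"jaw":0.2}]'>/dev/null
python3 -m pendant '[{"slide":[-0.3,-0.535,-0.042],"delta_rot":[0,0,0.1785],"jaw":0.2},{"slide":[-0.3,-0.535,-0.042],"delta_rot":[0,0,0.1785],"jaw":0.2},{"slide":[-0.3,-0.535,-0.042],"delta_rot":[0,0,0.1785],"jaw":0.2},{"slide":[-0.3,-0.535,-0.042],"delta_rot":[0,0,0.1785],"jaw":0.2},{"slide":[-0.3,-0.535,-0.042],"delta_rot":[0,0,0.1785],"jaw":0.2}]'>/dev/null
python3 -m pendant '[{"slide":[-0.539,-0.293,-0.042],"delta_rot":[0,0,0.1785],"jaw":0.2},{"slide":[-0.539,-0.293,-0.042],"delta_rot":[0,0,0.1785],"jaw":0.2},{"slide":[-0.539,-0.293,-0.042],"delta_rot":[0,0,0.1785],"jaw":0.2},{"slide":[-0.539,-0.293,-0.042],"delta_rot":[0,0,0.1785],"jaw":0.2},{"slide":[-0.539,-0.293,-0.042],"delta_rot":[0,0,0.1785],"jaw":0.2}]'>/dev/null
python3 -m pendant '[{"slide":[-0.612,0.038,-0.042],"delta_rot":[0,0,0.1785],"jaw":0.2},{"slide":[-0.612,0.038,-0.042],"delta_rot":[0,0,0.1785],"jaw":0.2},{"slide":[-0.612,0.038,-0.042],"delta_rot":[0,0,0.1785],"jaw":0.2},{"slide":[-0.612,0.038,-0.042],"delta_rot":[0,0,0.1785],"jaw":0.2},{"slide":[-0.612,0.038,-0.042],"delta_rot":[0,0,0.1785],"jaw":0.2}]'>/dev/null
python3 -m pendant '[{"slide":[-0.498,0.358,-0.042],"delta_rot":[0,0,0.1785],"jaw":0.2},{"slide":[-0.498,0.358,-0.042],"delta_rot":[0,0,0.1785],"jaw":0.2},{"slide":[-0.498,0.358,-0.042],"delta_rot":[0,0,0.1785],"jaw":0.2},{"slide":[-0.498,0.358,-0.042],"delta_rot":[0,0,0.1785],"jaw":0.2},{"slide":[-0.498,0.358,-0.042],"delta_rot":[0,0,0.1785],"jaw":0.2}]'
python3 -m pendant '[{"slide":[0,0,0],"delta_rot":[0,0,0],"jaw":0.2},{"slide":[0,0,0],"delta_rot":[0,0,0],"jaw":0.2},{"slide":[0,0,0],"delta_rot":[0,0,0],"jaw":0.2}]'>/dev/null
python3 - <<'E'
from h import *
c=cam("wrist");t=cam("top");s=cam("scene");b=crop(t,40,160,140,180,1.6)
o=np.zeros((420,800,3),np.uint8);o[:,:560]=c[0];o[:288,560:784]=b
cv2.imwrite("pics/w4.png",o)
import pickle;pickle.dump((t,s,c),open("c2.pkl","wb"))
print([proj(c,p).round(0) for p in [(.5856,-.3276,.109),(.3969,-.3996,.109),(.491,-.3636,.109)]])
st();plan([(.491,-.3636,.083,110.9)])
E
```

```text
time: 10.92
tool_pos: [0.4875, -0.3735, 0.2235]
eef_rot: [0.984, 0.177, 0.001, 0.004]
force: [1.1, 0.2, 0.1]
gripper_width: 0.0515
grip_force: 0.0
[array([280.,  64.]), array([280., 302.]), array([280., 197.])]
t 11.32 tcp [ 0.4875 -0.3654  0.2236] yaw [ 0.359 -0.933  0.003] w 0.0508 gf 0.0 F [ 0.2 -0.2 -0.4] j6 0.45
0 slide [0.015, -0.003, 0.562] rot [0.001, -0.0, 0.0009] mm 141.0
final yaw-j1 -33
```

View pics/w4.png

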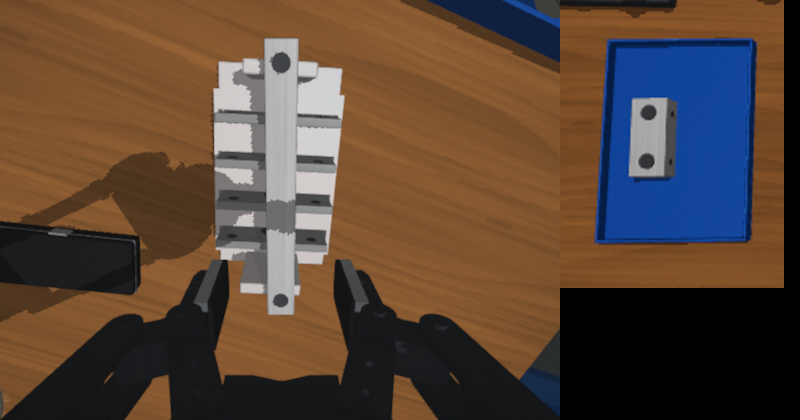

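The block lies flat in the tray, and the bar's bores are at (280,62) and (280,300) as predicted. I'll grip the bar.

```bash

python3 -m pendant '[{"slide":[0.015,0,0.16],"delta_rot":[0,0,0],"jaw":0.2},{"slide":[0.015,0,0.3],"delta_rot":[0,0,0],"jaw":0.2},{"slide":[0.015,0,0.43],"delta_rot":[0,0,0],"jaw":0.2},{"slide":[0.015,0,0.52],"delta_rot":[0,0,0],"jaw":0.2},{"slide":[0.015,0,0.56],"delta_rot":[0,0,0],"jaw":0.2}]'
python3 -m pendant '[{"slide":[0,0,0],"delta_rot":[0,0,0],"jaw":0.2},{"slide":[0,0,0],"delta_rot":[0,0,0],"jaw":-1},{"slide":[0,0,0],"delta_rot":[0,0,0],"jaw":-1},{"slide":[0,0,0],"delta_rot":[0,0,0],"jaw":-1},{"slide":[0,0,0],"delta_rot":[0,0,0],"jaw":-1}]'
python3 -m pendant '[{"slide":[0,0,0],"delta_rot":[0,0,0],"jaw":-1},{"slide":[0,0,-0.08],"delta_rot":[0,0,0],"jaw":-1},{"slide":[0,0,-0.2],"delta_rot":[0,0,0],"jaw":-1},{"slide":[0,0,-0.3],"delta_rot":[0,0,0],"jaw":-1},{"slide":[0,0,-0.3],"delta_rot":[0,0,0],"jaw":-1}]'
python3 -m pendant '[{"slide":[0,0,0],"delta_rot":[0,0,0],"jaw":-1},{"slide":[0,0,0],"delta_rot":[0,0,0],"jaw":-1},{"slide":[0,0,0],"delta_rot":[0,0,0],"jaw":-1}]'
python3 - <<'E'
from h import *
import pickle;t=pickle.load(open("c2.pkl","rb"))[0]
h=cv2.cvtColor(t[0],cv2.COLOR_BGR2HSV); m=cv2.inRange(h,(100,120,40),(130,255,255)); m[:,:40]=0;m[:,200:]=0
print("right edge col@rows",[(r,np.where(m[r])[0].max(),plane(t,(np.where(m[r])[0].max()+.5,r),.03).round(4)[1]) for r in (200,250,300)],"rows",[(plane(t,(110,y),.03)[0].round(3),y) for y in (np.where(m[:,110])[0].min(),np.where(m[:,110])[0].max())])
for q in ((560,0),): print([plane(t,(40+(u-560)/1.6,160+v/1.6),.049).round(3) for u,v in ((648,112),(647,161))])
st();plan([(.500,.31,.158,91.5),(.500,.31,.03,91.5)])
E
```

```text
time: 11.73
tool_pos: [0.4894, -0.363, 0.0799]
eef_rot: [0.983, 0.183, -0.002, -0.001]
force: [0.9, 1.4, -0.1]
gripper_width: 0.0513
grip_force: 0.0
time: 12.15
tool_pos: [0.4922, -0.3663, 0.0855]
eef_rot: [0.983, 0.182, 0.002, 0.003]
force: [0.3, 0.7, 4.8]
gripper_width: 0.0239
grip_force: 61.1
time: 12.57
tool_pos: [0.4934, -0.3677, 0.1637]
eef_rot: [0.983, 0.182, 0.003, 0.006]
force: [1.1, -1.2, -2.7]
gripper_width: 0.0238
grip_force: 60.2
time: 12.82
tool_pos: [0.4897, -0.3643, 0.1561]
eef_rot: [0.983, 0.182, -0.001, -0.0]
force: [-0.1, -0.5, -4.9]
gripper_width: 0.0236
grip_force: 60.2
right edge col@rows [(200, np.int64(161), np.float64(0.2589)), (250, np.int64(160), np.float64(0.2548)), (300, np.int64(158), np.float64(0.253))] rows [(np.float64(0.646), np.int64(184)), (np.float64(0.36), np.int64(310))]
[array([0.536, 0.399, 0.049]), array([0.468, 0.395, 0.049])]
t 12.82 tcp [ 0.4897 -0.3643  0.1561] yaw [ 0.357 -0.934 -0.001] w 0.0236 gf 60.2 F [-0.1 -0.5 -4.9] j6 0.45
0 slide [0.201, -0.501, -0.001] rot [-0.0005, 0.0005, -0.1783] mm 135.0
0 slide [0.436, -0.318, -0.002] rot [0.0, 0.0, -0.1784] mm 135.0
0 slide [0.538, -0.037, -0.002] rot [0.0, 0.0, -0.1784] mm 135.0
0 slide [0.476, 0.254, -0.002] rot [0.0, 0.0, -0.1784] mm 135.0
0 slide [0.268, 0.468, -0.002] rot [0.0, 0.0, -0.1784] mm 135.0
1 slide [0.0, 0.0, 0.512] rot [0.0, 0.0, -0.0] mm 128.0
final yaw-j1 60
```

```bash

python3 -m pendant '[{"slide":[0.201,-0.501,0],"delta_rot":[0,0,-0.1783],"jaw":-1},{"slide":[0.201,-0.501,0],"delta_rot":[0,0,-0.1783],"jaw":-1},{"slide":[0.201,-0.501,0],"delta_rot":[0,0,-0.1783],"jaw":-1},{"slide":[0.201,-0.501,0],"delta_rot":[0,0,-0.1783],"jaw":-1},{"slide":[0.201,-0.501,0],"delta_rot":[0,0,-0.1783],"jaw":-1}]'>/dev/null
python3 -m pendant '[{"slide":[0.436,-0.318,0],"delta_rot":[0,0,-0.1784],"jaw":-1},{"slide":[0.436,-0.318,0],"delta_rot":[0,0,-0.1784],"jaw":-1},{"slide":[0.436,-0.318,0],"delta_rot":[0,0,-0.1784],"jaw":-1},{"slide":[0.436,-0.318,0],"delta_rot":[0,0,-0.1784],"jaw":-1},{"slide":[0.436,-0.318,0],"delta_rot":[0,0,-0.1784],"jaw":-1}]'>/dev/null
python3 -m pendant '[{"slide":[0.538,-0.037,0],"delta_rot":[0,0,-0.1784],"jaw":-1},{"slide":[0.538,-0.037,0],"delta_rot":[0,0,-0.1784],"jaw":-1},{"slide":[0.538,-0.037,0],"delta_rot":[0,0,-0.1784],"jaw":-1},{"slide":[0.538,-0.037,0],"delta_rot":[0,0,-0.1784],"jaw":-1},{"slide":[0.538,-0.037,0],"delta_rot":[0,0,-0.1784],"jaw":-1}]'>/dev/null
python3 -m pendant '[{"slide":[0.476,0.254,0],"delta_rot":[0,0,-0.1784],"jaw":-1},{"slide":[0.476,0.254,0],"delta_rot":[0,0,-0.1784],"jaw":-1},{"slide":[0.476,0.254,0],"delta_rot":[0,0,-0.1784],"jaw":-1},{"slide":[0.476,0.254,0],"delta_rot":[0,0,-0.1784],"jaw":-1},{"slide":[0.476,0.254,0],"delta_rot":[0,0,-0.1784],"jaw":-1}]'>/dev/null
python3 -m pendant '[{"slide":[0.268,0.468,0],"delta_rot":[0,0,-0.1784],"jaw":-1},{"slide":[0.268,0.468,0],"delta_rot":[0,0,-0.1784],"jaw":-1},{"slide":[0.268,0.468,0],"delta_rot":[0,0,-0.1784],"jaw":-1},{"slide":[0.268,0.468,0],"delta_rot":[0,0,-0.1784],"jaw":-1},{"slide":[0.268,0.468,0],"delta_rot":[0,0,-0.1784],"jaw":-1}]'
python3 -m pendant '[{"slide":[0,0,0],"delta_rot":[0,0,0],"jaw":-1},{"slide":[0,0,0],"delta_rot":[0,0,0],"jaw":-1},{"slide":[0,0,0],"delta_rot":[0,0,0],"jaw":-1}]'>/dev/null
python3 - <<'E'
from h import *
c=cam("wrist");cv2.imwrite("pics/w5.png",c[0])
st();plan([(.502,.313,.006,91.5)])
E
```

```text
time: 14.9
tool_pos: [0.5001, 0.3124, 0.1542]
eef_rot: [-0.017, 1.0, -0.001, -0.001]
force: [-0.8, -0.5, -3.6]
gripper_width: 0.0242
grip_force: 61.1
t 15.2 tcp [0.5008 0.3082 0.1557] yaw [-0.024  1.    -0.004] w 0.0237 gf 61.1 F [ 0.5 -0.4 -3.9] j6 -1.16
0 slide [-0.006, 0.021, 0.599] rot [-0.0011, -0.0001, -0.0007] mm 150.0
final yaw-j1 60
```

View pics/w5.png

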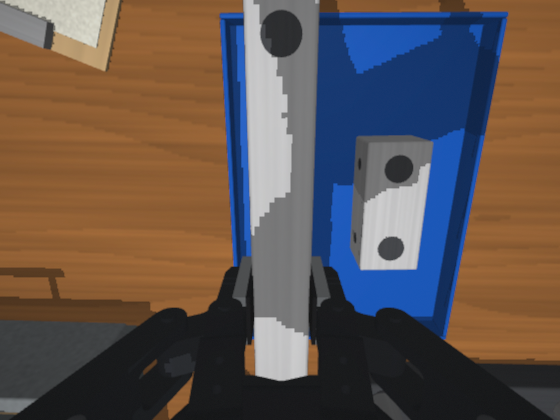

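The bar is held along the tray, clear of the block, whose bores are at (399,168) and (391,248). I'll lower it at y≈0.317.

```bash

python3 -m pendant '[{"slide":[-0.006,0.035,0.16],"delta_rot":[0,0,0],"jaw":-1},{"slide":[-0.006,0.035,0.3],"delta_rot":[0,0,0],"jaw":-1},{"slide":[-0.006,0.035,0.42],"delta_rot":[0,0,0],"jaw":-1},{"slide":[-0.006,0.035,0.52],"delta_rot":[0,0,0],"jaw":-1},{"slide":[-0.006,0.035,0.57],"delta_rot":[0,0,0],"jaw":-1}]'
python3 -m pendant '[{"slide":[0,0,0.015],"delta_rot":[0,0,0],"jaw":-1},{"slide":[0,0,0.03],"delta_rot":[0,0,0],"jaw":-1},{"slide":[0,0,0.03],"delta_rot":[0,0,0],"jaw":-1},{"slide":[0,0,0.03],"delta_rot":[0,0,0],"jaw":-1}]'
```

```text
time: 15.62
tool_pos: [0.5004, 0.3155, 0.0105]
eef_rot: [-0.012, 1.0, -0.003, -0.002]
force: [-0.6, -1.6, -3.1]
gripper_width: 0.0235
grip_force: 61.0
time: 15.95
tool_pos: [0.5036, 0.3176, 0.0076]
eef_rot: [-0.013, 1.0, -0.001, 0.002]
force: [1.3, -0.1, -4.0]
gripper_width: 0.0238
grip_force: 61.0
```

```bash

python3 -m pendant '[{"slide":[0,0,0.015],"delta_rot":[0,0,0],"jaw":-1},{"slide":[0,0,0.015],"delta_rot":[0,0,0],"jaw":-1},{"slide":[0,0,0.015],"delta_rot":[0,0,0],"jaw":-1}]'
python3 -m pendant '[{"slide":[0,0,0.008],"delta_rot":[0,0,0],"jaw":-1},{"slide":[0,0,0.008],"delta_rot":[0,0,0],"jaw":-1},{"slide":[0,0,0.008],"delta_rot":[0,0,0],"jaw":-1}]'
```

```text
time: 16.2
tool_pos: [0.5041, 0.318, 0.0042]
eef_rot: [-0.013, 1.0, -0.001, 0.002]
force: [0.9, -0.5, 1.5]
gripper_width: 0.0237
grip_force: 64.5
time: 16.45
tool_pos: [0.5042, 0.318, 0.0041]
eef_rot: [-0.013, 1.0, -0.001, 0.003]
force: [-1.0, -1.7, 15.1]
gripper_width: 0.0236
grip_force: 72.2
```

```bash

python3 -m pendant '[{"slide":[0,0,-0.004],"delta_rot":[0,0,0],"jaw":-0.1},{"slide":[0,0,-0.004],"delta_rot":[0,0,0],"jaw":-0.1},{"slide":[0,0,-0.004],"delta_rot":[0,0,0],"jaw":-0.1},{"slide":[0,0,-0.004],"delta_rot":[0,0,0],"jaw":-0.1}]'
python3 -m pendant '[{"slide":[0,0,-0.12],"delta_rot":[0,0,0],"jaw":-0.1},{"slide":[0,0,-0.3],"delta_rot":[0,0,0],"jaw":-0.1},{"slide":[0,0,-0.46],"delta_rot":[0,0,0],"jaw":-0.1},{"slide":[0,0,-0.62],"delta_rot":[0,0,0],"jaw":-0.1},{"slide":[0,0,-0.72],"delta_rot":[0,0,0],"jaw":-0.1}]'
python3 -c "
from h import *
st();plan([(.6076,.0,.18,1)])"
```

```text
time: 16.78
tool_pos: [0.503, 0.3177, 0.0028]
eef_rot: [-0.013, 1.0, -0.001, 0.001]
force: [-0.7, -0.1, 7.6]
gripper_width: 0.0383
grip_force: 3.8
time: 17.2
tool_pos: [0.5036, 0.3186, 0.1862]
eef_rot: [-0.013, 1.0, -0.0, 0.003]
force: [1.3, 0.8, -0.2]
gripper_width: 0.0387
grip_force: 0.0
t 17.2 tcp [0.5036 0.3186 0.1862] yaw [-0.026  1.    -0.   ] w 0.0387 gf 0.0 F [ 1.3  0.8 -0.2] j6 -1.15
0 slide [-0.127, -0.428, 0.009] rot [0.0004, 0.002, 0.1678] mm 112.0
0 slide [-0.326, -0.306, 0.008] rot [0.0, 0.0, 0.1675] mm 112.0
0 slide [-0.435, -0.101, 0.008] rot [0.0, 0.0, 0.1675] mm 112.0
final yaw-j1 1
```

```bash

python3 -m pendant '[{"slide":[-0.127,-0.428,0],"delta_rot":[0,0,0.1678],"jaw":-0.5},{"slide":[-0.127,-0.428,0],"delta_rot":[0,0,0.1678],"jaw":-0.5},{"slide":[-0.127,-0.428,0],"delta_rot":[0,0,0.1678],"jaw":-0.5},{"slide":[-0.127,-0.428,0],"delta_rot":[0,0,0.1678],"jaw":-0.5},{"slide":[-0.127,-0.428,0],"delta_rot":[0,0,0.1678],"jaw":-0.5}]'>/dev/null
python3 -m pendant '[{"slide":[-0.326,-0.306,0],"delta_rot":[0,0,0.1675],"jaw":-0.5},{"slide":[-0.326,-0.306,0],"delta_rot":[0,0,0.1675],"jaw":-0.5},{"slide":[-0.326,-0.306,0],"delta_rot":[0,0,0.1675],"jaw":-0.5},{"slide":[-0.326,-0.306,0],"delta_rot":[0,0,0.1675],"jaw":-0.5},{"slide":[-0.326,-0.306,0],"delta_rot":[0,0,0.1675],"jaw":-0.5}]'>/dev/null
python3 -m pendant '[{"slide":[-0.435,-0.101,0],"delta_rot":[0,0,0.1675],"jaw":-0.5},{"slide":[-0.435,-0.101,0],"delta_rot":[0,0,0.1675],"jaw":-0.5},{"slide":[-0.435,-0.101,0],"delta_rot":[0,0,0.1675],"jaw":-0.5},{"slide":[-0.435,-0.101,0],"delta_rot":[0,0,0.1675],"jaw":-0.5},{"slide":[-0.435,-0.101,0],"delta_rot":[0,0,0.1675],"jaw":-0.5}]'
python3 -m pendant '[{"slide":[0,0,0],"delta_rot":[0,0,0],"jaw":-0.5},{"slide":[0,0,0],"delta_rot":[0,0,0],"jaw":-0.5},{"slide":[0,0,0],"delta_rot":[0,0,0],"jaw":-0.5}]'>/dev/null
python3 - <<'E'
from h import *
c=cam("wrist");t=cam("top");s=cam("scene")
import pickle;pickle.dump((t,s,c),open("c3.pkl","wb"))
o=np.zeros((600,800,3),np.uint8);o[:360,:480]=cv2.resize(c[0],(480,360));o[:300,480:800]=crop(t,40,160,160,150,2);o[300:600,480:800]=crop(t,370,190,128,120,2.5);o[360:,:480]=crop(s,60,160,240,120,2)
cv2.imwrite("pics/w6.png",o)
for y in (-.06,0,.06): print(proj(c,(.6076,y,.0875))*480/560)
st();plan([(.6076,.0,.066,1)])
E
```

```text
time: 18.45
tool_pos: [0.6065, -0.0027, 0.1819]
eef_rot: [0.704, 0.71, -0.001, 0.001]
force: [-0.1, 0.4, -0.1]
gripper_width: 0.0218
grip_force: 0.0
[241.10407239 237.07113395]
[242.2972261  178.76250697]
[243.68881156 110.75665267]
t 18.85 tcp [ 6.061e-01 -2.000e-04  1.826e-01] yaw [1.    0.018 0.001] w 0.0215 gf 0.0 F [-0.5 -0.1  0.4] j6 -0.13
0 slide [0.002, 0.006, 0.467] rot [0.0003, 0.0009, 0.0003] mm 117.0
final yaw-j1 1
```

View pics/w6.png

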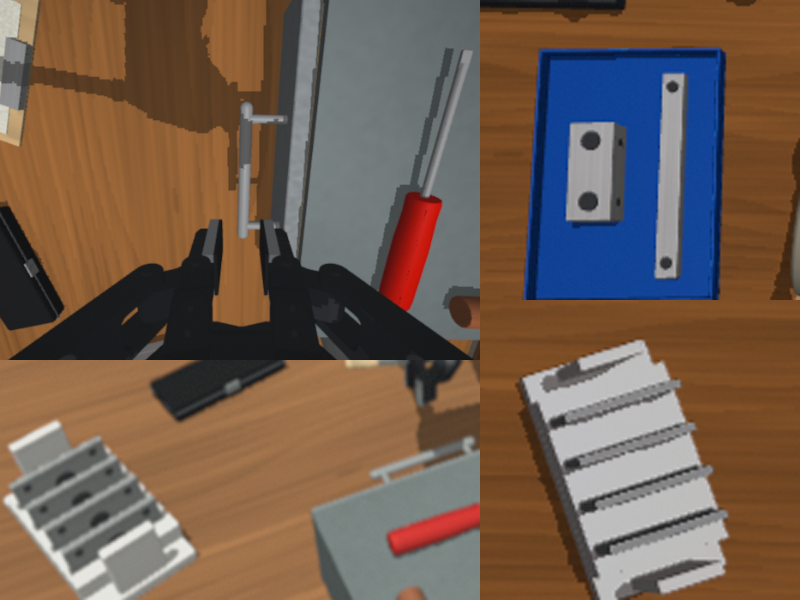

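The block and bar both lie flat in the tray. In the wrist panel the handle spans (246,105) to (243,235), centred between the fingers. All four plates are now visible in the rack. I'll grip the handle.

```bash

python3 -m pendant '[{"slide":[0,0.009,0.12],"delta_rot":[0,0,0],"jaw":-0.5},{"slide":[0,0.009,0.24],"delta_rot":[0,0,0],"jaw":-0.5},{"slide":[0,0.009,0.34],"delta_rot":[0,0,0],"jaw":-0.5},{"slide":[0,0.009,0.42],"delta_rot":[0,0,0],"jaw":-0.5},{"slide":[0,0.009,0.465],"delta_rot":[0,0,0],"jaw":-0.5}]'
python3 -m pendant '[{"slide":[0,0,0],"delta_rot":[0,0,0],"jaw":-0.5},{"slide":[0,0,0],"delta_rot":[0,0,0],"jaw":-1},{"slide":[0,0,0],"delta_rot":[0,0,0],"jaw":-1},{"slide":[0,0,0],"delta_rot":[0,0,0],"jaw":-1},{"slide":[0,0,0],"delta_rot":[0,0,0],"jaw":-1}]'
python3 -c "
from h import *
st()
a=np.radians(1.1);plan([(.6085-.172*np.cos(a),.0-.172*np.sin(a),.066,1)])"
```

```text
time: 19.27
tool_pos: [0.6069, -0.0004, 0.0638]
eef_rot: [0.701, 0.713, -0.002, -0.0]
force: [-1.1, 1.1, 0.2]
gripper_width: 0.0213
grip_force: 0.0
time: 19.68
tool_pos: [0.6089, -0.0008, 0.0668]
eef_rot: [0.701, 0.713, -0.0, 0.002]
force: [0.7, 1.5, -4.1]
gripper_width: 0.0088
grip_force: 58.4
t 19.68 tcp [ 0.6089 -0.0008  0.0668] yaw [1.    0.017 0.002] w 0.0088 gf 58.4 F [ 0.7  1.5 -4.1] j6 -0.13
0 slide [0.002, -0.689, 0.002] rot [0.0006, 0.0008, -0.0002] mm 172.0
final yaw-j1 1
```

```bash

python3 -m pendant '[{"slide":[0,-0.05,0],"delta_rot":[0,0,0],"jaw":-1},{"slide":[0,-0.12,0],"delta_rot":[0,0,0],"jaw":-1},{"slide":[0,-0.2,0],"delta_rot":[0,0,0],"jaw":-1},{"slide":[0,-0.28,0],"delta_rot":[0,0,0],"jaw":-1},{"slide":[0,-0.36,0],"delta_rot":[0,0,0],"jaw":-1}]'
python3 -m pendant '[{"slide":[0,-0.09,0],"delta_rot":[0,0,0],"jaw":-1},{"slide":[0,-0.18,0],"delta_rot":[0,0,0],"jaw":-1},{"slide":[0,-0.26,0],"delta_rot":[0,0,0],"jaw":-1},{"slide":[0,-0.32,0],"delta_rot":[0,0,0],"jaw":-1},{"slide":[0,-0.335,0],"delta_rot":[0,0,0],"jaw":-1}]'
python3 -m pendant '[{"slide":[0,0,0],"delta_rot":[0,0,0],"jaw":-1},{"slide":[0,0,0],"delta_rot":[0,0,0],"jaw":-1},{"slide":[0,0,0],"delta_rot":[0,0,0],"jaw":-1},{"slide":[0,0,0],"delta_rot":[0,0,0],"jaw":-1}]'
```

```text
time: 20.1
tool_pos: [0.5185, -0.0003, 0.0667]
eef_rot: [0.702, 0.712, 0.002, 0.001]
force: [1.7, 7.2, -5.3]
gripper_width: 0.0087
grip_force: 59.9
time: 20.52
tool_pos: [0.431, 0.0001, 0.0667]
eef_rot: [0.702, 0.712, 0.001, -0.002]
force: [0.7, 15.6, -4.5]
gripper_width: 0.0085
grip_force: 59.7
time: 20.85
tool_pos: [0.4332, 0.0001, 0.0667]
eef_rot: [0.702, 0.712, 0.001, -0.002]
force: [-0.7, 14.1, -0.7]
gripper_width: 0.0088
grip_force: 60.2
```

```bash

python3 -m pendant '[{"slide":[0,0,0],"delta_rot":[0,0,0],"jaw":-0.4},{"slide":[0,0,0],"delta_rot":[0,0,0],"jaw":-0.4},{"slide":[0,0,0],"delta_rot":[0,0,0],"jaw":-0.4},{"slide":[0,0,-0.15],"delta_rot":[0,0,0],"jaw":-0.4},{"slide":[0,0,-0.3],"delta_rot":[0,0,0],"jaw":-0.4}]'
python3 -m pendant '[{"slide":[0,0,-0.15],"delta_rot":[0,0,0],"jaw":-0.4},{"slide":[0,0,-0.3],"delta_rot":[0,0,0],"jaw":-0.4},{"slide":[0,0,-0.3],"delta_rot":[0,0,0],"jaw":-0.4}]'>/dev/null
python3 - <<'E'
from h import *
import pickle;t,s,_=pickle.load(open("c3.pkl","rb"))
for a,b in (((419.2,290.8),(111,199)),((468.8,276),(66,221))): print(tri(t,a,s,b))
for u,v in ((558,420),(678,383),(603,552),(727,515)): print(plane(t,((u-480)/2.5+370,(v-300)/2.5+190),.076).round(4))
st();plan([(.46,-.36,.22,17.7)])
E
```

```text
time: 21.27
tool_pos: [0.4333, -0.004, 0.1411]
eef_rot: [0.701, 0.713, -0.002, -0.0]
force: [1.6, -0.1, -0.1]
gripper_width: 0.0256
grip_force: 0.0
(array([ 0.41197429, -0.32197694,  0.07226494]), np.float64(0.0015298270761844425))
(array([ 0.44576426, -0.42619949,  0.08141385]), np.float64(0.0033817649468084114))
[ 0.5266 -0.284   0.076 ]
[ 0.5614 -0.3923  0.076 ]
[ 0.4122 -0.32    0.076 ]
[ 0.4456 -0.4303  0.076 ]
t 21.52 tcp [ 0.4397 -0.0048  0.2241] yaw [1.    0.017 0.017] w 0.0257 gf 0.0 F [ 0.7 -0.6  0.3] j6 -0.18
0 slide [-0.711, 0.028, 0.013] rot [0.0053, 0.0025, -0.0463] mm 178.0
0 slide [-0.708, -0.075, 0.008] rot [0.0, 0.0, -0.0466] mm 178.0
final yaw-j1 56
```

```bash

python3 -m pendant '[{"slide":[-0.711,0.028,0],"delta_rot":[0.0053,0.0025,-0.0463],"jaw":-0.3},{"slide":[-0.711,0.028,0],"delta_rot":[0.0053,0.0025,-0.0463],"jaw":-0.3},{"slide":[-0.711,0.028,0],"delta_rot":[0.0053,0.0025,-0.0463],"jaw":-0.3},{"slide":[-0.711,0.028,0],"delta_rot":[0.0053,0.0025,-0.0463],"jaw":-0.3},{"slide":[-0.711,0.028,0],"delta_rot":[0.0053,0.0025,-0.0463],"jaw":-0.3}]'>/dev/null
python3 -m pendant '[{"slide":[-0.708,-0.075,0],"delta_rot":[0,0,-0.0466],"jaw":-0.3},{"slide":[-0.708,-0.075,0],"delta_rot":[0,0,-0.0466],"jaw":-0.3},{"slide":[-0.708,-0.075,0],"delta_rot":[0,0,-0.0466],"jaw":-0.3},{"slide":[-0.708,-0.075,0],"delta_rot":[0,0,-0.0466],"jaw":-0.3},{"slide":[-0.708,-0.075,0],"delta_rot":[0,0,-0.0466],"jaw":-0.3}]'>/dev/null
python3 -m pendant '[{"slide":[0,0,0],"delta_rot":[0,0,0],"jaw":-0.3},{"slide":[0,0,0],"delta_rot":[0,0,0],"jaw":-0.3},{"slide":[0,0,0],"delta_rot":[0,0,0],"jaw":-0.3}]'
python3 - <<'E'
from h import *
c=cam("wrist");t=cam("top");s=cam("scene")
import pickle;pickle.dump((t,s,c),open("c4.pkl","wb"))
o=np.zeros((600,800,3),np.uint8);o[:420,:560]=c[0]
for f in range(4):
    a=np.array([.544,-.338,.076])-f*np.array([.1151,.037,0])/3; d=np.array([-.0341,.1094,0])/2
    p,q=proj(c,a+d),proj(c,a-d); print(p.round(),q.round()); cv2.line(o,tuple(p.round().astype(int).tolist()),tuple(q.round().astype(int).tolist()),(0,0,255),1)
o[420:,:560]=0;o[300:600,500:800]=crop(t,200,60,150,150,2);
cv2.imwrite("pics/w7.png",o);st()
E
```

```text
time: 22.6
tool_pos: [0.4545, -0.3575, 0.2159]
eef_rot: [0.59, 0.808, -0.003, -0.008]
force: [0.6, 0.3, -0.8]
gripper_width: 0.0297
grip_force: 0.0
[390. 140.] [377. 260.]
[343. 140.] [335. 260.]
[296. 140.] [293. 260.]
[249. 140.] [252. 260.]
t 22.75 tcp [ 0.4549 -0.3572  0.2163] yaw [ 0.952  0.306 -0.014] w 0.0298 gf 0.0 F [-0.4  0.1  1.1] j6 -1.09
```

View pics/w7.png

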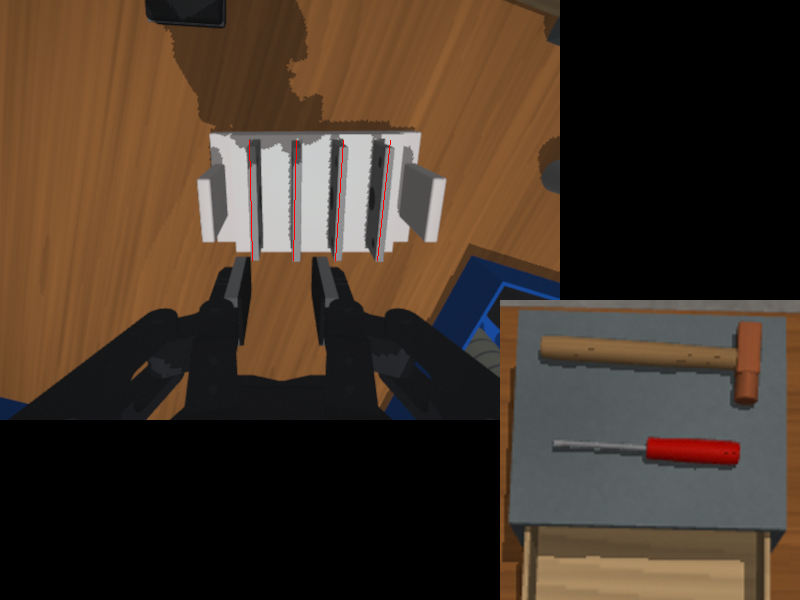

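The plates lie under the predicted lines to within a few pixels, and the drawer is open. I'll refine numerically from the row profiles.

```bash
python3 - <<'E'
from h import *
import pickle;t,s,c=pickle.load(open("c4.pkl","rb"))
g=cv2.cvtColor(c[0],cv2.COLOR_BGR2GRAY)
for r in (190,225,245): print(r,' '.join(f"{x}" for x in g[r,240:400]))
print(proj(c,(.4864,-.3565,.076)))
E
```

```text
190 201 201 201 201 201 202 202 201 163 132 138 139 140 141 142 144 118 73 58 47 37 105 178 203 203 203 203 203 203 203 204 204 204 204 204 204 204 204 204 204 204 204 204 204 204 204 204 204 160 116 116 89 79 126 143 144 145 145 144 144 135 178 204 203 204 204 204 204 204 203 204 204 204 204 204 204 204 204 204 204 204 204 204 204 203 203 204 204 203 151 61 28 33 49 55 55 54 109 140 145 145 145 142 141 141 154 188 203 203 203 203 203 203 203 203 204 203 203 202 203 202 202 202 203 202 203 202 181 138 84 33 27 28 32 48 56 56 55 55 54 54 81 125 142 141 140 139 137 136 137 178 200 200 200 200 200 200 200 171 129
225 200 200 200 201 201 201 201 201 201 172 143 139 140 141 141 141 144 129 88 59 61 58 98 173 201 202 202 202 202 202 202 202 202 202 202 202 202 202 202 202 203 202 203 202 203 202 202 202 203 160 116 86 98 136 144 144 144 143 142 143 146 183 203 203 203 203 203 203 203 203 203 203 203 203 203 203 203 203 203 203 203 203 203 203 203 203 182 139 86 55 57 56 56 56 55 99 136 145 143 144 142 140 140 140 180 202 202 202 202 202 202 202 202 202 201 202 202 202 202 201 201 201 201 201 159 115 93 63 56 56 56 56 56 56 55 55 55 54 94 132 143 141 140 138 136 137 143 181 200 200 200 199 199 199 200 198 198 198 198 198
245 199 200 199 200 199 199 199 199 200 200 167 138 139 140 141 141 142 142 108 58 56 73 86 168 201 201 201 201 201 201 201 201 201 201 201 201 201 201 201 201 201 201 201 202 202 201 201 201 201 201 150 77 103 134 142 143 143 142 142 140 154 187 202 202 202 202 201 202 201 202 201 202 202 202 202 202 202 202 202 202 202 201 202 202 202 201 202 160 100 69 57 49 39 49 88 132 145 143 142 141 140 139 162 191 201 201 201 200 201 200 201 201 201 201 201 200 200 200 201 200 200 200 200 201 185 130 73 60 56 56 57 48 35 31 47 56 87 129 142 140 140 139 137 137 143 180 198 199 198 199 198 198 171 120 93 91 89 87 86 87
[316.41307095 203.6817479 ]
```

```bash
python3 -c "
from h import *
plan([(.4302,-.3746,.12,17.6),(.4302,-.3746,.048,17.6)])"
```

```text
0 slide [-0.039, -0.11, 0.387] rot [-0.0045, -0.0027, 0.0011] mm 101.0
1 slide [0.0, 0.0, 0.288] rot [0.0, 0.0, 0.0] mm 72.0
final yaw-j1 59
```

```bash

python3 -m pendant '[{"slide":[-0.039,-0.11,0.2],"delta_rot":[-0.0045,-0.0027,0.0011],"jaw":-0.4},{"slide":[-0.039,-0.11,0.387],"delta_rot":[-0.0045,-0.0027,0.0011],"jaw":-0.4},{"slide":[-0.039,-0.11,0.387],"delta_rot":[-0.0045,-0.0027,0.0011],"jaw":-0.4},{"slide":[-0.039,-0.11,0.387],"delta_rot":[-0.0045,-0.0027,0.0011],"jaw":-0.4},{"slide":[-0.039,-0.11,0.387],"delta_rot":[-0.0045,-0.0027,0.0011],"jaw":-0.4}]'
python3 -c "
from h import *
plan([(.4302,-.3746,.048,17.6)])"
```

```text
time: 23.17
tool_pos: [0.43, -0.375, 0.1193]
eef_rot: [0.591, 0.807, 0.0, -0.001]
force: [0.6, -1.6, 0.2]
gripper_width: 0.0259
grip_force: 0.0
0 slide [0.001, 0.001, 0.285] rot [-0.0002, -0.0005, -0.0003] mm 71.0
final yaw-j1 59
```

```bash

python3 -m pendant '[{"slide":[0,0,0.1],"delta_rot":[0,0,0],"jaw":-0.4},{"slide":[0,0,0.19],"delta_rot":[0,0,0],"jaw":-0.4},{"slide":[0,0,0.26],"delta_rot":[0,0,0],"jaw":-0.4},{"slide":[0,0,0.285],"delta_rot":[0,0,0],"jaw":-0.4},{"slide":[0,0,0.285],"delta_rot":[0,0,0],"jaw":-0.4}]'
python3 -m pendant '[{"slide":[0,0,0],"delta_rot":[0,0,0],"jaw":-1},{"slide":[0,0,0],"delta_rot":[0,0,0],"jaw":-1},{"slide":[0,0,0],"delta_rot":[0,0,0],"jaw":-1},{"slide":[0,0,0],"delta_rot":[0,0,0],"jaw":-1},{"slide":[0,0,0],"delta_rot":[0,0,0],"jaw":-1}]'
python3 -m pendant '[{"slide":[0,0,-0.05],"delta_rot":[0,0,0],"jaw":-1},{"slide":[0,0,-0.12],"delta_rot":[0,0,0],"jaw":-1},{"slide":[0,0,-0.25],"delta_rot":[0,0,0],"jaw":-1},{"slide":[0,0,-0.4],"delta_rot":[0,0,0],"jaw":-1},{"slide":[0,0,-0.57],"delta_rot":[0,0,0],"jaw":-1}]'
python3 -m pendant '[{"slide":[0,0,0],"delta_rot":[0,0,0],"jaw":-1},{"slide":[0,0,0],"delta_rot":[0,0,0],"jaw":-1},{"slide":[0,0,0],"delta_rot":[0,0,0],"jaw":-1}]'
python3 -c "
from h import *
plan([(.574,-.0735,.19,90),(.574,-.0735,.056,90)])"
```

```text
time: 23.58
tool_pos: [0.4308, -0.376, 0.0488]
eef_rot: [0.591, 0.807, -0.0, 0.0]
force: [-0.3, 0.5, 0.5]
gripper_width: 0.0258
grip_force: 0.0
time: 24.0
tool_pos: [0.4315, -0.3773, 0.0504]
eef_rot: [0.591, 0.806, -0.0, 0.002]
force: [1.0, 0.6, 6.6]
gripper_width: 0.007
grip_force: 60.3
time: 24.42
tool_pos: [0.4288, -0.3748, 0.1898]
eef_rot: [0.591, 0.806, 0.0, -0.002]
force: [1.0, -0.4, -4.2]
gripper_width: 0.0067
grip_force: 58.9
time: 24.67
tool_pos: [0.4292, -0.3753, 0.1891]
eef_rot: [0.591, 0.806, 0.0, -0.001]
force: [-0.6, 0.7, -4.5]
gripper_width: 0.0072
grip_force: 58.9
0 slide [0.244, 0.229, -0.001] rot [-0.0005, -0.0004, 0.1493] mm 84.0
0 slide [0.321, 0.094, -0.001] rot [0.0, 0.0, 0.1493] mm 84.0
0 slide [0.329, -0.062, -0.001] rot [0.0, 0.0, 0.1493] mm 84.0
0 slide [0.266, -0.204, -0.001] rot [0.0, 0.0, 0.1493] mm 84.0
1 slide [0.0, 0.0, 0.536] rot [0.0, 0.0, 0.0] mm 134.0
final yaw-j1 -83
```

```bash
sed -i 's/+.2\*abs(y-yc)/+.6*abs(y-yc)/' h.py; python3 -c "
from h import *
plan([(.574,-.0735,.19,90),(.574,-.0735,.056,90)])"
```

```text
0 slide [0.326, 0.305, -0.001] rot [-0.0003, -0.0006, -0.1342] mm 112.0
0 slide [0.172, 0.412, -0.001] rot [0.0, 0.0, -0.1343] mm 112.0
0 slide [-0.011, 0.446, -0.001] rot [0.0, 0.0, -0.1343] mm 112.0
1 slide [0.0, 0.0, 0.536] rot [0.0, 0.0, 0.0] mm 134.0
final yaw-j1 97
```

```bash

python3 -m pendant '[{"slide":[0.326,0.305,0],"delta_rot":[0,0,-0.1342],"jaw":-1},{"slide":[0.326,0.305,0],"delta_rot":[0,0,-0.1342],"jaw":-1},{"slide":[0.326,0.305,0],"delta_rot":[0,0,-0.1342],"jaw":-1},{"slide":[0.326,0.305,0],"delta_rot":[0,0,-0.1342],"jaw":-1},{"slide":[0.326,0.305,0],"delta_rot":[0,0,-0.1342],"jaw":-1}]'>/dev/null
python3 -m pendant '[{"slide":[0.172,0.412,0],"delta_rot":[0,0,-0.1343],"jaw":-1},{"slide":[0.172,0.412,0],"delta_rot":[0,0,-0.1343],"jaw":-1},{"slide":[0.172,0.412,0],"delta_rot":[0,0,-0.1343],"jaw":-1},{"slide":[0.172,0.412,0],"delta_rot":[0,0,-0.1343],"jaw":-1},{"slide":[0.172,0.412,0],"delta_rot":[0,0,-0.1343],"jaw":-1}]'>/dev/null
python3 -m pendant '[{"slide":[-0.011,0.446,0],"delta_rot":[0,0,-0.1343],"jaw":-1},{"slide":[-0.011,0.446,0],"delta_rot":[0,0,-0.1343],"jaw":-1},{"slide":[-0.011,0.446,0],"delta_rot":[0,0,-0.1343],"jaw":-1},{"slide":[-0.011,0.446,0],"delta_rot":[0,0,-0.1343],"jaw":-1},{"slide":[-0.011,0.446,0],"delta_rot":[0,0,-0.1343],"jaw":-1}]'
python3 -m pendant '[{"slide":[0,0,0],"delta_rot":[0,0,0],"jaw":-1},{"slide":[0,0,0],"delta_rot":[0,0,0],"jaw":-1},{"slide":[0,0,0],"delta_rot":[0,0,0],"jaw":-1}]'>/dev/null
python3 - <<'E'
from h import *
c=cam("wrist");t=cam("top");o=np.zeros((420,800,3),np.uint8);o[:,:500]=c[0][:,30:530];o[:400,500:800]=crop(t,200,160,150,200,2)
cv2.imwrite("pics/w8.png",o)
st();plan([(.574,-.0735,.058,90)])
E
```

```text
time: 25.92
tool_pos: [0.5744, -0.0744, 0.1883]
eef_rot: [0.0, 1.0, -0.0, -0.002]
force: [-1.6, -0.3, -3.4]
gripper_width: 0.0071
grip_force: 60.7
t 26.27 tcp [ 0.5744 -0.0754  0.1897] yaw [ 0.002  1.    -0.   ] w 0.0069 gf 60.7 F [ 0.7  0.1 -3.5] j6 -1.82
0 slide [0.001, 0.008, 0.527] rot [-0.0001, -0.0002, -0.0008] mm 132.0
final yaw-j1 97
```

View pics/w8.png

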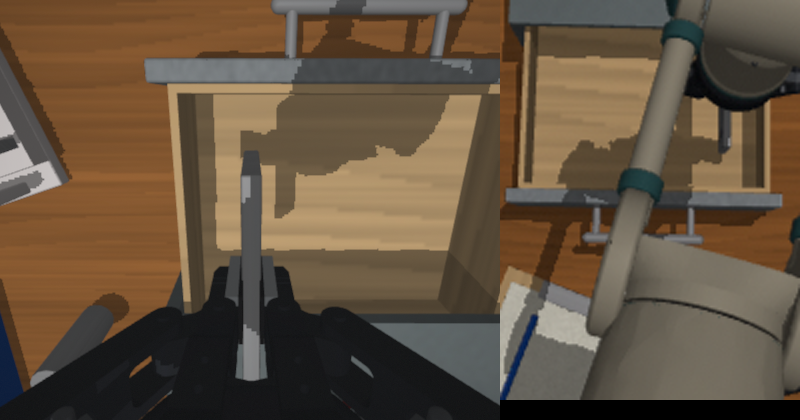

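The plate is held over the drawer's right part, clear of the side wall and the front panel. I'll lower it.

```bash

python3 -m pendant '[{"slide":[0,0.008,0.14],"delta_rot":[0,0,0],"jaw":-1},{"slide":[0,0.008,0.28],"delta_rot":[0,0,0],"jaw":-1},{"slide":[0,0.008,0.4],"delta_rot":[0,0,0],"jaw":-1},{"slide":[0,0.008,0.49],"delta_rot":[0,0,0],"jaw":-1},{"slide":[0,0.008,0.522],"delta_rot":[0,0,0],"jaw":-1}]'
python3 -m pendant '[{"slide":[0,0,0],"delta_rot":[0,0,0],"jaw":-1},{"slide":[0,0,0.006],"delta_rot":[0,0,0],"jaw":-1},{"slide":[0,0,0.012],"delta_rot":[0,0,0],"jaw":-1},{"slide":[0,0,0.012],"delta_rot":[0,0,0],"jaw":-1}]'
python3 -m pendant '[{"slide":[0,0,0.006],"delta_rot":[0,0,0],"jaw":-1},{"slide":[0,0,0.006],"delta_rot":[0,0,0],"jaw":-1},{"slide":[0,0,0.006],"delta_rot":[0,0,0],"jaw":-1}]'
```

```text
time: 26.68
tool_pos: [0.5719, -0.0723, 0.0561]
eef_rot: [0.001, 1.0, 0.001, -0.004]
force: [-3.6, 1.1, 40.4]
gripper_width: 0.007
grip_force: 68.5
time: 27.02
tool_pos: [0.5754, -0.0726, 0.0572]
eef_rot: [0.0, 1.0, -0.0, 0.001]
force: [-1.4, -1.0, -3.6]
gripper_width: 0.0071
grip_force: 61.0
time: 27.27
tool_pos: [0.5758, -0.0725, 0.0562]
eef_rot: [-0.0, 1.0, -0.001, 0.001]
force: [0.5, -0.1, 5.3]
gripper_width: 0.0065
grip_force: 62.1
```

```bash

python3 -m pendant '[{"slide":[0,0,0],"delta_rot":[0,0,0],"jaw":-0.4},{"slide":[0,0,0],"delta_rot":[0,0,0],"jaw":-0.4},{"slide":[0,0,0],"delta_rot":[0,0,0],"jaw":-0.4},{"slide":[0,0,0],"delta_rot":[0,0,0],"jaw":-0.4}]'
python3 -m pendant '[{"slide":[0,0,-0.08],"delta_rot":[0,0,0],"jaw":-0.4},{"slide":[0,0,-0.2],"delta_rot":[0,0,0],"jaw":-0.4},{"slide":[0,0,-0.35],"delta_rot":[0,0,0],"jaw":-0.4},{"slide":[0,0,-0.5],"delta_rot":[0,0,0],"jaw":-0.4},{"slide":[0,0,-0.53],"delta_rot":[0,0,0],"jaw":-0.4}]'
python3 -c "
from h import *
plan([(.4686,-.3623,.18,17.6),(.4686,-.3623,.048,17.6)])"
```

```text
time: 27.6
tool_pos: [0.5748, -0.0723, 0.0547]
eef_rot: [-0.0, 1.0, -0.0, -0.0]
force: [0.1, -0.1, -0.1]
gripper_width: 0.0255
grip_force: 0.0
time: 28.02
tool_pos: [0.5783, -0.0731, 0.1938]
eef_rot: [-0.0, 1.0, -0.002, 0.005]
force: [1.8, 0.0, 0.7]
gripper_width: 0.026
grip_force: 0.0
0 slide [0.147, -0.386, 0.018] rot [-0.0002, 0.0037, 0.1341] mm 103.0
0 slide [-0.024, -0.412, 0.018] rot [0.0, 0.0, 0.1341] mm 103.0
0 slide [-0.19, -0.366, 0.018] rot [0.0, 0.0, 0.1341] mm 103.0
1 slide [0.0, 0.0, 0.528] rot [0.0, 0.0, 0.0] mm 132.0
final yaw-j1 55
```

```bash

python3 -m pendant '[{"slide":[0.147,-0.386,0],"delta_rot":[0,0,0.1341],"jaw":-0.4},{"slide":[0.147,-0.386,0],"delta_rot":[0,0,0.1341],"jaw":-0.4},{"slide":[0.147,-0.386,0],"delta_rot":[0,0,0.1341],"jaw":-0.4},{"slide":[0.147,-0.386,0],"delta_rot":[0,0,0.1341],"jaw":-0.4},{"slide":[0.147,-0.386,0],"delta_rot":[0,0,0.1341],"jaw":-0.4}]'>/dev/null
python3 -m pendant '[{"slide":[-0.024,-0.412,0],"delta_rot":[0,0,0.1341],"jaw":-0.4},{"slide":[-0.024,-0.412,0],"delta_rot":[0,0,0.1341],"jaw":-0.4},{"slide":[-0.024,-0.412,0],"delta_rot":[0,0,0.1341],"jaw":-0.4},{"slide":[-0.024,-0.412,0],"delta_rot":[0,0,0.1341],"jaw":-0.4},{"slide":[-0.024,-0.412,0],"delta_rot":[0,0,0.1341],"jaw":-0.4}]'>/dev/null
python3 -m pendant '[{"slide":[-0.19,-0.366,0.1],"delta_rot":[0,0,0.1341],"jaw":-0.4},{"slide":[-0.19,-0.366,0.22],"delta_rot":[0,0,0.1341],"jaw":-0.4},{"slide":[-0.19,-0.366,0.22],"delta_rot":[0,0,0.1341],"jaw":-0.4},{"slide":[-0.19,-0.366,0.22],"delta_rot":[0,0,0.1341],"jaw":-0.4},{"slide":[-0.19,-0.366,0.22],"delta_rot":[0,0,0.1341],"jaw":-0.4}]'
python3 -m pendant '[{"slide":[0,0,0],"delta_rot":[0,0,0],"jaw":-0.4},{"slide":[0,0,0],"delta_rot":[0,0,0],"jaw":-0.4},{"slide":[0,0,0],"delta_rot":[0,0,0],"jaw":-0.4}]'>/dev/null
python3 -c "
from h import *
st();plan([(.4686,-.3623,.048,17.6)])
t=cam('top');cv2.imwrite('pics/w9.png',np.hstack([crop(t,210,150,130,60,3),crop(t,210,150,10,60,3)]))"
```

```text
time: 29.27
tool_pos: [0.4641, -0.3611, 0.1305]
eef_rot: [0.59, 0.807, 0.0, -0.002]
force: [0.1, 0.4, 0.9]
gripper_width: 0.0257
grip_force: 0.0
t 29.52 tcp [ 0.4658 -0.3607  0.1333] yaw [0.952 0.305 0.001] w 0.0256 gf 0.0 F [ 0.9 -0.2  0.3] j6 -1.09
0 slide [-0.009, 0.008, 0.341] rot [0.0002, 0.0004, 0.001] mm 85.0
final yaw-j1 55
```

View pics/w9.png

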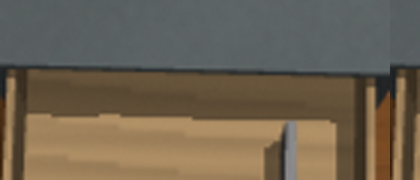

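Plate 1 stands upright in the drawer, at crop (288,150). Now the second plate.

```bash

python3 -m pendant '[{"slide":[-0.009,0.008,0.1],"delta_rot":[0,0,0],"jaw":-0.4},{"slide":[-0.009,0.008,0.2],"delta_rot":[0,0,0],"jaw":-0.4},{"slide":[-0.009,0.008,0.28],"delta_rot":[0,0,0],"jaw":-0.4},{"slide":[-0.009,0.008,0.34],"delta_rot":[0,0,0],"jaw":-0.4},{"slide":[-0.009,0.008,0.34],"delta_rot":[0,0,0],"jaw":-0.4}]'
python3 -m pendant '[{"slide":[0,0,0],"delta_rot":[0,0,0],"jaw":-1},{"slide":[0,0,0],"delta_rot":[0,0,0],"jaw":-1},{"slide":[0,0,0],"delta_rot":[0,0,0],"jaw":-1},{"slide":[0,0,0],"delta_rot":[0,0,0],"jaw":-1},{"slide":[0,0,0],"delta_rot":[0,0,0],"jaw":-1}]'
python3 -m pendant '[{"slide":[0,0,-0.05],"delta_rot":[0,0,0],"jaw":-1},{"slide":[0,0,-0.12],"delta_rot":[0,0,0],"jaw":-1},{"slide":[0,0,-0.25],"delta_rot":[0,0,0],"jaw":-1},{"slide":[0,0,-0.4],"delta_rot":[0,0,0],"jaw":-1},{"slide":[0,0,-0.57],"delta_rot":[0,0,0],"jaw":-1}]'
python3 -m pendant '[{"slide":[0,0,0],"delta_rot":[0,0,0],"jaw":-1},{"slide":[0,0,0],"delta_rot":[0,0,0],"jaw":-1},{"slide":[0,0,0],"delta_rot":[0,0,0],"jaw":-1}]'
python3 -c "
from h import *
plan([(.574,-.0235,.19,90)])"
```

```text
time: 29.98
tool_pos: [0.4661, -0.3609, 0.0448]
eef_rot: [0.59, 0.807, 0.0, -0.003]
force: [0.0, 0.1, -0.1]
gripper_width: 0.0253
grip_force: 0.0
time: 30.4
tool_pos: [0.468, -0.3634, 0.0483]
eef_rot: [0.591, 0.807, -0.0, 0.001]
force: [1.5, 1.9, -1.4]
gripper_width: 0.0069
grip_force: 60.6
time: 30.82
tool_pos: [0.4662, -0.3621, 0.1891]
eef_rot: [0.591, 0.807, 0.0, -0.002]
force: [0.4, -0.4, -4.5]
gripper_width: 0.007
grip_force: 60.2
time: 31.07
tool_pos: [0.4666, -0.3624, 0.1885]
eef_rot: [0.591, 0.807, -0.0, -0.001]
force: [-0.2, 0.3, -5.2]
gripper_width: 0.0067
grip_force: 60.2
0 slide [0.388, 0.273, -0.002] rot [-0.0003, -0.0004, -0.1341] mm 119.0
0 slide [0.242, 0.408, -0.002] rot [0.0, 0.0, -0.1341] mm 119.0
0 slide [0.054, 0.471, -0.002] rot [0.0, 0.0, -0.1341] mm 119.0
final yaw-j1 92
```

```bash

python3 -m pendant '[{"slide":[0.388,0.273,0],"delta_rot":[0,0,-0.1341],"jaw":-1},{"slide":[0.388,0.273,0],"delta_rot":[0,0,-0.1341],"jaw":-1},{"slide":[0.388,0.273,0],"delta_rot":[0,0,-0.1341],"jaw":-1},{"slide":[0.388,0.273,0],"delta_rot":[0,0,-0.1341],"jaw":-1},{"slide":[0.388,0.273,0],"delta_rot":[0,0,-0.1341],"jaw":-1}]'>/dev/null
python3 -m pendant '[{"slide":[0.242,0.408,0],"delta_rot":[0,0,-0.1341],"jaw":-1},{"slide":[0.242,0.408,0],"delta_rot":[0,0,-0.1341],"jaw":-1},{"slide":[0.242,0.408,0],"delta_rot":[0,0,-0.1341],"jaw":-1},{"slide":[0.242,0.408,0],"delta_rot":[0,0,-0.1341],"jaw":-1},{"slide":[0.242,0.408,0],"delta_rot":[0,0,-0.1341],"jaw":-1}]'>/dev/null
python3 -m pendant '[{"slide":[0.054,0.471,0],"delta_rot":[0,0,-0.1341],"jaw":-1},{"slide":[0.054,0.471,0],"delta_rot":[0,0,-0.1341],"jaw":-1},{"slide":[0.054,0.471,0],"delta_rot":[0,0,-0.1341],"jaw":-1},{"slide":[0.054,0.471,0],"delta_rot":[0,0,-0.1341],"jaw":-1},{"slide":[0.054,0.471,0],"delta_rot":[0,0,-0.1341],"jaw":-1}]'>/dev/null
python3 -m pendant '[{"slide":[0,0,0],"delta_rot":[0,0,0],"jaw":-1},{"slide":[0,0,0],"delta_rot":[0,0,0],"jaw":-1},{"slide":[0,0,0],"delta_rot":[0,0,0],"jaw":-1}]'
python3 -c "
from h import *
st();plan([(.574,-.0235,.056,90)])"
```

```text
time: 32.57
tool_pos: [0.5744, -0.0258, 0.1886]
eef_rot: [0.002, 1.0, -0.0, -0.001]
force: [-0.4, 0.2, -4.0]
gripper_width: 0.0069
grip_force: 61.2
t 32.57 tcp [ 0.5744 -0.0258  0.1886] yaw [ 0.004  1.    -0.001] w 0.0069 gf 61.2 F [-0.4  0.2 -4. ] j6 -1.73
0 slide [0.001, 0.01, 0.53] rot [-0.0003, -0.0004, -0.0011] mm 133.0
final yaw-j1 92
```

```bash

python3 -m pendant '[{"slide":[0,0.01,0.14],"delta_rot":[0,0,0],"jaw":-1},{"slide":[0,0.01,0.28],"delta_rot":[0,0,0],"jaw":-1},{"slide":[0,0.01,0.4],"delta_rot":[0,0,0],"jaw":-1},{"slide":[0,0.01,0.47],"delta_rot":[0,0,0],"jaw":-1},{"slide":[0,0.01,0.5],"delta_rot":[0,0,0],"jaw":-1}]'
python3 -m pendant '[{"slide":[0,0,0.01],"delta_rot":[0,0,0],"jaw":-1},{"slide":[0,0,0.018],"delta_rot":[0,0,0],"jaw":-1},{"slide":[0,0,0.024],"delta_rot":[0,0,0],"jaw":-1},{"slide":[0,0,0.024],"delta_rot":[0,0,0],"jaw":-1},{"slide":[0,0,0.024],"delta_rot":[0,0,0],"jaw":-1}]'
python3 -m pendant '[{"slide":[0,0,0.006],"delta_rot":[0,0,0],"jaw":-1},{"slide":[0,0,0.006],"delta_rot":[0,0,0],"jaw":-1},{"slide":[0,0,0.006],"delta_rot":[0,0,0],"jaw":-1}]'
```

```text
time: 32.98
tool_pos: [0.5721, -0.0225, 0.0608]
eef_rot: [0.001, 1.0, 0.0, -0.003]
force: [-0.2, 0.3, -3.6]
gripper_width: 0.007
grip_force: 61.1
time: 33.4
tool_pos: [0.5756, -0.0217, 0.0592]
eef_rot: [-0.0, 1.0, -0.0, 0.001]
force: [0.2, 0.5, -3.2]
gripper_width: 0.0071
grip_force: 61.1
time: 33.65
tool_pos: [0.5748, -0.0215, 0.0568]
eef_rot: [-0.0, 1.0, -0.0, 0.0]
force: [0.4, 0.7, -2.5]
gripper_width: 0.0069
grip_force: 61.1
```

```bash

python3 -m pendant '[{"slide":[0,0,0.01],"delta_rot":[0,0,0],"jaw":-1},{"slide":[0,0,0.01],"delta_rot":[0,0,0],"jaw":-1},{"slide":[0,0,0.01],"delta_rot":[0,0,0],"jaw":-1}]'
python3 -m pendant '[{"slide":[0,0,0],"delta_rot":[0,0,0],"jaw":-0.4},{"slide":[0,0,0],"delta_rot":[0,0,0],"jaw":-0.4},{"slide":[0,0,0],"delta_rot":[0,0,0],"jaw":-0.4},{"slide":[0,0,0],"delta_rot":[0,0,0],"jaw":-0.4}]'
python3 -m pendant '[{"slide":[0,0,-0.08],"delta_rot":[0,0,0],"jaw":-0.4},{"slide":[0,0,-0.2],"delta_rot":[0,0,0],"jaw":-0.4},{"slide":[0,0,-0.35],"delta_rot":[0,0,0],"jaw":-0.4},{"slide":[0,0,-0.5],"delta_rot":[0,0,0],"jaw":-0.4},{"slide":[0,0,-0.53],"delta_rot":[0,0,0],"jaw":-0.4}]'
python3 -c "
from h import *
plan([(.5069,-.3499,.18,17.6)])"
```

```text
time: 33.9
tool_pos: [0.5752, -0.0216, 0.0543]
eef_rot: [-0.0, 1.0, -0.0, 0.0]
force: [0.5, 0.3, -1.9]
gripper_width: 0.0069
grip_force: 61.6
time: 34.23
tool_pos: [0.5749, -0.0216, 0.0541]
eef_rot: [-0.0, 1.0, -0.0, 0.0]
force: [0.2, 0.4, -0.0]
gripper_width: 0.0256
grip_force: 0.0
time: 34.65
tool_pos: [0.5784, -0.022, 0.1932]
eef_rot: [-0.0, 1.0, -0.001, 0.006]
force: [0.3, -0.6, 0.3]
gripper_width: 0.0255
grip_force: 0.0
0 slide [0.096, -0.437, 0.017] rot [0.0001, 0.0038, 0.1341] mm 112.0
0 slide [-0.092, -0.438, 0.018] rot [0.0, 0.0, 0.1341] mm 112.0
0 slide [-0.263, -0.362, 0.018] rot [0.0, 0.0, 0.1341] mm 112.0
final yaw-j1 52
```

```bash

python3 -m pendant '[{"slide":[0.096,-0.437,0],"delta_rot":[0,0,0.1341],"jaw":-0.4},{"slide":[0.096,-0.437,0],"delta_rot":[0,0,0.1341],"jaw":-0.4},{"slide":[0.096,-0.437,0],"delta_rot":[0,0,0.1341],"jaw":-0.4},{"slide":[0.096,-0.437,0],"delta_rot":[0,0,0.1341],"jaw":-0.4},{"slide":[0.096,-0.437,0],"delta_rot":[0,0,0.1341],"jaw":-0.4}]'>/dev/null
python3 -m pendant '[{"slide":[-0.092,-0.438,0],"delta_rot":[0,0,0.1341],"jaw":-0.4},{"slide":[-0.092,-0.438,0],"delta_rot":[0,0,0.1341],"jaw":-0.4},{"slide":[-0.092,-0.438,0],"delta_rot":[0,0,0.1341],"jaw":-0.4},{"slide":[-0.092,-0.438,0],"delta_rot":[0,0,0.1341],"jaw":-0.4},{"slide":[-0.092,-0.438,0],"delta_rot":[0,0,0.1341],"jaw":-0.4}]'>/dev/null
python3 -m pendant '[{"slide":[-0.263,-0.362,0.1],"delta_rot":[0,0,0.1341],"jaw":-0.4},{"slide":[-0.263,-0.362,0.22],"delta_rot":[0,0,0.1341],"jaw":-0.4},{"slide":[-0.263,-0.362,0.22],"delta_rot":[0,0,0.1341],"jaw":-0.4},{"slide":[-0.263,-0.362,0.22],"delta_rot":[0,0,0.1341],"jaw":-0.4},{"slide":[-0.263,-0.362,0.22],"delta_rot":[0,0,0.1341],"jaw":-0.4}]'>/dev/null
python3 -m pendant '[{"slide":[0,0,0],"delta_rot":[0,0,0],"jaw":-0.4},{"slide":[0,0,0],"delta_rot":[0,0,0],"jaw":-0.4},{"slide":[0,0,0],"delta_rot":[0,0,0],"jaw":-0.4}]'>/dev/null
python3 -c "
from h import *
st();plan([(.5069,-.3499,.048,17.6)])"
```

```text
t 36.15 tcp [ 0.5043 -0.3481  0.1326] yaw [0.952 0.306 0.001] w 0.0256 gf 0.0 F [-0.4  0.3 -0.6] j6 -1.03
0 slide [-0.01, 0.008, 0.338] rot [0.0003, 0.0004, 0.0011] mm 85.0
final yaw-j1 52
```

```bash

python3 -m pendant '[{"slide":[-0.01,0.008,0.1],"delta_rot":[0,0,0],"jaw":-0.4},{"slide":[-0.01,0.008,0.2],"delta_rot":[0,0,0],"jaw":-0.4},{"slide":[-0.01,0.008,0.28],"delta_rot":[0,0,0],"jaw":-0.4},{"slide":[-0.01,0.008,0.338],"delta_rot":[0,0,0],"jaw":-0.4},{"slide":[-0.01,0.008,0.338],"delta_rot":[0,0,0],"jaw":-0.4}]'
python3 -m pendant '[{"slide":[0,0,0],"delta_rot":[0,0,0],"jaw":-1},{"slide":[0,0,0],"delta_rot":[0,0,0],"jaw":-1},{"slide":[0,0,0],"delta_rot":[0,0,0],"jaw":-1},{"slide":[0,0,0],"delta_rot":[0,0,0],"jaw":-1},{"slide":[0,0,0],"delta_rot":[0,0,0],"jaw":-1}]'
python3 -m pendant '[{"slide":[0,0,-0.05],"delta_rot":[0,0,0],"jaw":-1},{"slide":[0,0,-0.12],"delta_rot":[0,0,0],"jaw":-1},{"slide":[0,0,-0.25],"delta_rot":[0,0,0],"jaw":-1},{"slide":[0,0,-0.4],"delta_rot":[0,0,0],"jaw":-1},{"slide":[0,0,-0.57],"delta_rot":[0,0,0],"jaw":-1}]'
python3 -m pendant '[{"slide":[0,0,0],"delta_rot":[0,0,0],"jaw":-1},{"slide":[0,0,0],"delta_rot":[0,0,0],"jaw":-1},{"slide":[0,0,0],"delta_rot":[0,0,0],"jaw":-1}]'
python3 -c "
from h import *
plan([(.574,.0265,.19,90)])"
```

```text
time: 36.57
tool_pos: [0.5047, -0.3486, 0.0447]
eef_rot: [0.59, 0.808, 0.0, -0.003]
force: [-0.7, 1.4, -0.5]
gripper_width: 0.0257
grip_force: 0.0
time: 36.98
tool_pos: [0.5065, -0.3513, 0.0482]
eef_rot: [0.591, 0.807, 0.0, 0.001]
force: [0.6, 1.6, 1.6]
gripper_width: 0.0068
grip_force: 61.1
time: 37.4
tool_pos: [0.5047, -0.3503, 0.1886]
eef_rot: [0.591, 0.807, -0.0, -0.002]
force: [0.9, -0.9, -3.4]
gripper_width: 0.0071
grip_force: 60.4
time: 37.65
tool_pos: [0.5051, -0.3506, 0.1881]
eef_rot: [0.591, 0.807, -0.0, -0.001]
force: [-0.1, -0.0, -4.3]
gripper_width: 0.0071
grip_force: 60.5
0 slide [0.451, 0.24, -0.002] rot [-0.0003, -0.0005, -0.1341] mm 128.0
0 slide [0.314, 0.403, -0.003] rot [0.0, 0.0, -0.1341] mm 128.0
0 slide [0.122, 0.496, -0.003] rot [0.0, 0.0, -0.1341] mm 128.0
final yaw-j1 87
```

```bash

python3 -m pendant '[{"slide":[0.451,0.24,0],"delta_rot":[0,0,-0.1341],"jaw":-1},{"slide":[0.451,0.24,0],"delta_rot":[0,0,-0.1341],"jaw":-1},{"slide":[0.451,0.24,0],"delta_rot":[0,0,-0.1341],"jaw":-1},{"slide":[0.451,0.24,0],"delta_rot":[0,0,-0.1341],"jaw":-1},{"slide":[0.451,0.24,0],"delta_rot":[0,0,-0.1341],"jaw":-1}]'>/dev/null
python3 -m pendant '[{"slide":[0.314,0.403,0],"delta_rot":[0,0,-0.1341],"jaw":-1},{"slide":[0.314,0.403,0],"delta_rot":[0,0,-0.1341],"jaw":-1},{"slide":[0.314,0.403,0],"delta_rot":[0,0,-0.1341],"jaw":-1},{"slide":[0.314,0.403,0],"delta_rot":[0,0,-0.1341],"jaw":-1},{"slide":[0.314,0.403,0],"delta_rot":[0,0,-0.1341],"jaw":-1}]'>/dev/null
python3 -m pendant '[{"slide":[0.122,0.496,0],"delta_rot":[0,0,-0.1341],"jaw":-1},{"slide":[0.122,0.496,0],"delta_rot":[0,0,-0.1341],"jaw":-1},{"slide":[0.122,0.496,0],"delta_rot":[0,0,-0.1341],"jaw":-1},{"slide":[0.122,0.496,0],"delta_rot":[0,0,-0.1341],"jaw":-1},{"slide":[0.122,0.496,0],"delta_rot":[0,0,-0.1341],"jaw":-1}]'>/dev/null
python3 -m pendant '[{"slide":[0,0,0],"delta_rot":[0,0,0],"jaw":-1},{"slide":[0,0,0],"delta_rot":[0,0,0],"jaw":-1},{"slide":[0,0,0],"delta_rot":[0,0,0],"jaw":-1}]'
python3 -c "
from h import *
st();plan([(.574,.0265,.058,90)])"
```

```text
time: 39.15
tool_pos: [0.5746, 0.0236, 0.1881]
eef_rot: [0.002, 1.0, -0.001, -0.001]
force: [0.4, -0.4, -4.4]
gripper_width: 0.0072
grip_force: 61.3
t 39.15 tcp [0.5746 0.0236 0.1881] yaw [ 0.004  1.    -0.001] w 0.0072 gf 61.3 F [ 0.4 -0.4 -4.4] j6 -1.65
0 slide [0.002, 0.012, 0.52] rot [-0.0004, -0.0004, -0.0012] mm 130.0
final yaw-j1 87
```

```bash

python3 -m pendant '[{"slide":[0,0.012,0.14],"delta_rot":[0,0,0],"jaw":-1},{"slide":[0,0.012,0.28],"delta_rot":[0,0,0],"jaw":-1},{"slide":[0,0.012,0.4],"delta_rot":[0,0,0],"jaw":-1},{"slide":[0,0.012,0.47],"delta_rot":[0,0,0],"jaw":-1},{"slide":[0,0.012,0.5],"delta_rot":[0,0,0],"jaw":-1}]'>/dev/null
python3 -m pendant '[{"slide":[0,0,0.01],"delta_rot":[0,0,0],"jaw":-1},{"slide":[0,0,0.018],"delta_rot":[0,0,0],"jaw":-1},{"slide":[0,0,0.024],"delta_rot":[0,0,0],"jaw":-1},{"slide":[0,0,0.027],"delta_rot":[0,0,0],"jaw":-1},{"slide":[0,0,0.027],"delta_rot":[0,0,0],"jaw":-1}]'
python3 -m pendant '[{"slide":[0,0,0.006],"delta_rot":[0,0,0],"jaw":-1},{"slide":[0,0,0.012],"delta_rot":[0,0,0],"jaw":-1},{"slide":[0,0,0.012],"delta_rot":[0,0,0],"jaw":-1}]'
```

```text
time: 39.98
tool_pos: [0.5756, 0.0285, 0.058]
eef_rot: [-0.0, 1.0, -0.0, 0.001]
force: [-1.3, -0.3, -4.1]
gripper_width: 0.007
grip_force: 61.1
time: 40.23
tool_pos: [0.5751, 0.0288, 0.0542]
eef_rot: [-0.0, 1.0, -0.0, 0.0]
force: [-0.1, 0.7, -3.2]
gripper_width: 0.0069
grip_force: 61.6
```

```bash

python3 -m pendant '[{"slide":[0,0,0.003],"delta_rot":[0,0,0],"jaw":-1},{"slide":[0,0,0.003],"delta_rot":[0,0,0],"jaw":-1}]'
python3 -m pendant '[{"slide":[0,0,0],"delta_rot":[0,0,0],"jaw":-0.4},{"slide":[0,0,0],"delta_rot":[0,0,0],"jaw":-0.4},{"slide":[0,0,0],"delta_rot":[0,0,0],"jaw":-0.4},{"slide":[0,0,0],"delta_rot":[0,0,0],"jaw":-0.4}]'
python3 -m pendant '[{"slide":[0,0,-0.08],"delta_rot":[0,0,0],"jaw":-0.4},{"slide":[0,0,-0.2],"delta_rot":[0,0,0],"jaw":-0.4},{"slide":[0,0,-0.35],"delta_rot":[0,0,0],"jaw":-0.4},{"slide":[0,0,-0.5],"delta_rot":[0,0,0],"jaw":-0.4},{"slide":[0,0,-0.53],"delta_rot":[0,0,0],"jaw":-0.4}]'
python3 -c "
from h import *
plan([(.5453,-.3376,.18,17.6)])"
```

```text
time: 40.4
tool_pos: [0.5756, 0.0287, 0.0542]
eef_rot: [-0.0, 1.0, -0.0, 0.001]
force: [-0.5, -0.5, 3.7]
gripper_width: 0.0071
grip_force: 62.3
time: 40.73
tool_pos: [0.5748, 0.0286, 0.0531]
eef_rot: [-0.0, 1.0, -0.0, -0.0]
force: [0.3, 0.6, -0.1]
gripper_width: 0.0256
grip_force: 0.0
time: 41.15
tool_pos: [0.5785, 0.0285, 0.1922]
eef_rot: [-0.0, 1.0, -0.001, 0.006]
force: [1.1, 1.0, 0.0]
gripper_width: 0.0255
grip_force: 0.0
0 slide [0.045, -0.488, 0.016] rot [0.0004, 0.0037, 0.1341] mm 123.0
0 slide [-0.159, -0.464, 0.016] rot [0.0, 0.0, 0.1341] mm 123.0
0 slide [-0.335, -0.358, 0.016] rot [0.0, 0.0, 0.1341] mm 123.0
final yaw-j1 49
```

```bash

python3 -m pendant '[{"slide":[0.045,-0.488,0],"delta_rot":[0,0,0.1341],"jaw":-0.4},{"slide":[0.045,-0.488,0],"delta_rot":[0,0,0.1341],"jaw":-0.4},{"slide":[0.045,-0.488,0],"delta_rot":[0,0,0.1341],"jaw":-0.4},{"slide":[0.045,-0.488,0],"delta_rot":[0,0,0.1341],"jaw":-0.4},{"slide":[0.045,-0.488,0],"delta_rot":[0,0,0.1341],"jaw":-0.4}]'>/dev/null
python3 -m pendant '[{"slide":[-0.159,-0.464,0],"delta_rot":[0,0,0.1341],"jaw":-0.4},{"slide":[-0.159,-0.464,0],"delta_rot":[0,0,0.1341],"jaw":-0.4},{"slide":[-0.159,-0.464,0],"delta_rot":[0,0,0.1341],"jaw":-0.4},{"slide":[-0.159,-0.464,0],"delta_rot":[0,0,0.1341],"jaw":-0.4},{"slide":[-0.159,-0.464,0],"delta_rot":[0,0,0.1341],"jaw":-0.4}]'>/dev/null
python3 -m pendant '[{"slide":[-0.335,-0.358,0.1],"delta_rot":[0,0,0.1341],"jaw":-0.4},{"slide":[-0.335,-0.358,0.22],"delta_rot":[0,0,0.1341],"jaw":-0.4},{"slide":[-0.335,-0.358,0.22],"delta_rot":[0,0,0.1341],"jaw":-0.4},{"slide":[-0.335,-0.358,0.22],"delta_rot":[0,0,0.1341],"jaw":-0.4},{"slide":[-0.335,-0.358,0.22],"delta_rot":[0,0,0.1341],"jaw":-0.4}]'>/dev/null
python3 -m pendant '[{"slide":[0,0,0],"delta_rot":[0,0,0],"jaw":-0.4},{"slide":[0,0,0],"delta_rot":[0,0,0],"jaw":-0.4},{"slide":[0,0,0],"delta_rot":[0,0,0],"jaw":-0.4}]'>/dev/null
python3 -c "
from h import *
st();plan([(.5453,-.3376,.049,17.6)])"
```

```text
t 42.65 tcp [ 0.5424 -0.3356  0.1319] yaw [0.952 0.306 0.001] w 0.0256 gf 0.0 F [0.3 0.2 1. ] j6 -0.97
0 slide [-0.011, 0.008, 0.331] rot [0.0003, 0.0002, 0.0012] mm 83.0
final yaw-j1 49
```

```bash

python3 -m pendant '[{"slide":[-0.011,0.008,0.1],"delta_rot":[0,0,0],"jaw":-0.4},{"slide":[-0.011,0.008,0.2],"delta_rot":[0,0,0],"jaw":-0.4},{"slide":[-0.011,0.008,0.28],"delta_rot":[0,0,0],"jaw":-0.4},{"slide":[-0.011,0.008,0.332],"delta_rot":[0,0,0],"jaw":-0.4},{"slide":[-0.011,0.008,0.332],"delta_rot":[0,0,0],"jaw":-0.4}]'
python3 -m pendant '[{"slide":[0,0,0],"delta_rot":[0,0,0],"jaw":-1},{"slide":[0,0,0],"delta_rot":[0,0,0],"jaw":-1},{"slide":[0,0,0],"delta_rot":[0,0,0],"jaw":-1},{"slide":[0,0,0],"delta_rot":[0,0,0],"jaw":-1},{"slide":[0,0,0],"delta_rot":[0,0,0],"jaw":-1}]'
python3 -m pendant '[{"slide":[0,0,-0.05],"delta_rot":[0,0,0],"jaw":-1},{"slide":[0,0,-0.12],"delta_rot":[0,0,0],"jaw":-1},{"slide":[0,0,-0.25],"delta_rot":[0,0,0],"jaw":-1},{"slide":[0,0,-0.4],"delta_rot":[0,0,0],"jaw":-1},{"slide":[0,0,-0.57],"delta_rot":[0,0,0],"jaw":-1}]'
python3 -m pendant '[{"slide":[0,0,0],"delta_rot":[0,0,0],"jaw":-1},{"slide":[0,0,0],"delta_rot":[0,0,0],"jaw":-1},{"slide":[0,0,0],"delta_rot":[0,0,0],"jaw":-1}]'
python3 -c "
from h import *
plan([(.574,.0755,.19,90)])"
```

```text
time: 43.07
tool_pos: [0.5436, -0.3373, 0.0462]
eef_rot: [0.59, 0.808, 0.0, -0.002]
force: [-1.1, -0.5, -0.2]
gripper_width: 0.0257
grip_force: 0.0
time: 43.48
tool_pos: [0.5449, -0.3393, 0.0491]
eef_rot: [0.591, 0.807, 0.0, 0.001]
force: [0.5, 3.6, 3.4]
gripper_width: 0.007
grip_force: 60.5
time: 43.9
tool_pos: [0.5426, -0.3388, 0.1887]
eef_rot: [0.591, 0.807, -0.0, -0.002]
force: [1.1, -0.3, -3.5]
gripper_width: 0.0069
grip_force: 59.4
time: 44.15
tool_pos: [0.5431, -0.339, 0.1884]
eef_rot: [0.591, 0.807, -0.0, -0.001]
force: [-0.5, 0.6, -4.3]
gripper_width: 0.0072
grip_force: 59.5
0 slide [0.514, 0.206, -0.002] rot [-0.0005, -0.0006, -0.1341] mm 139.0
0 slide [0.385, 0.399, -0.002] rot [0.0, 0.0, -0.1341] mm 139.0
0 slide [0.188, 0.521, -0.002] rot [0.0, 0.0, -0.1341] mm 139.0
final yaw-j1 83
```

```bash

python3 -m pendant '[{"slide":[0.514,0.206,0],"delta_rot":[0,0,-0.1341],"jaw":-1},{"slide":[0.514,0.206,0],"delta_rot":[0,0,-0.1341],"jaw":-1},{"slide":[0.514,0.206,0],"delta_rot":[0,0,-0.1341],"jaw":-1},{"slide":[0.514,0.206,0],"delta_rot":[0,0,-0.1341],"jaw":-1},{"slide":[0.514,0.206,0],"delta_rot":[0,0,-0.1341],"jaw":-1}]'>/dev/null
python3 -m pendant '[{"slide":[0.385,0.399,0],"delta_rot":[0,0,-0.1341],"jaw":-1},{"slide":[0.385,0.399,0],"delta_rot":[0,0,-0.1341],"jaw":-1},{"slide":[0.385,0.399,0],"delta_rot":[0,0,-0.1341],"jaw":-1},{"slide":[0.385,0.399,0],"delta_rot":[0,0,-0.1341],"jaw":-1},{"slide":[0.385,0.399,0],"delta_rot":[0,0,-0.1341],"jaw":-1}]'>/dev/null
python3 -m pendant '[{"slide":[0.188,0.521,0],"delta_rot":[0,0,-0.1341],"jaw":-1},{"slide":[0.188,0.521,0],"delta_rot":[0,0,-0.1341],"jaw":-1},{"slide":[0.188,0.521,0],"delta_rot":[0,0,-0.1341],"jaw":-1},{"slide":[0.188,0.521,0],"delta_rot":[0,0,-0.1341],"jaw":-1},{"slide":[0.188,0.521,0],"delta_rot":[0,0,-0.1341],"jaw":-1}]'>/dev/null
python3 -m pendant '[{"slide":[0,0,0],"delta_rot":[0,0,0],"jaw":-1},{"slide":[0,0,0],"delta_rot":[0,0,0],"jaw":-1},{"slide":[0,0,0],"delta_rot":[0,0,0],"jaw":-1}]'
python3 -c "
from h import *
st();plan([(.574,.0755,.058,90)])"
```

```text
time: 45.65
tool_pos: [0.575, 0.0729, 0.1886]
eef_rot: [0.001, 1.0, -0.001, -0.001]
force: [-0.9, -0.5, -3.9]
gripper_width: 0.007
grip_force: 60.5
t 45.65 tcp [0.575  0.0729 0.1886] yaw [ 0.003  1.    -0.001] w 0.007 gf 60.5 F [-0.9 -0.5 -3.9] j6 -1.56
0 slide [0.003, 0.011, 0.523] rot [-0.0005, -0.0004, -0.0008] mm 131.0
final yaw-j1 83
```

```bash

python3 -m pendant '[{"slide":[0,0.011,0.14],"delta_rot":[0,0,0],"jaw":-1},{"slide":[0,0.011,0.28],"delta_rot":[0,0,0],"jaw":-1},{"slide":[0,0.011,0.4],"delta_rot":[0,0,0],"jaw":-1},{"slide":[0,0.011,0.47],"delta_rot":[0,0,0],"jaw":-1},{"slide":[0,0.011,0.5],"delta_rot":[0,0,0],"jaw":-1}]'>/dev/null
python3 -m pendant '[{"slide":[0,0,0.01],"delta_rot":[0,0,0],"jaw":-1},{"slide":[0,0,0.018],"delta_rot":[0,0,0],"jaw":-1},{"slide":[0,0,0.024],"delta_rot":[0,0,0],"jaw":-1},{"slide":[0,0,0.027],"delta_rot":[0,0,0],"jaw":-1},{"slide":[0,0,0.027],"delta_rot":[0,0,0],"jaw":-1}]'
python3 -m pendant '[{"slide":[0,0,0.006],"delta_rot":[0,0,0],"jaw":-1},{"slide":[0,0,0.012],"delta_rot":[0,0,0],"jaw":-1},{"slide":[0,0,0.012],"delta_rot":[0,0,0],"jaw":-1}]'
```

```text
time: 46.48
tool_pos: [0.5759, 0.0775, 0.0586]
eef_rot: [-0.0, 1.0, -0.0, 0.001]
force: [0.5, -0.2, -4.0]
gripper_width: 0.0068
grip_force: 60.4
time: 46.73
tool_pos: [0.5755, 0.0777, 0.0551]
eef_rot: [-0.0, 1.0, -0.0, 0.001]
force: [0.3, 0.5, -0.2]
gripper_width: 0.0069
grip_force: 60.8
```

```bash

python3 -m pendant '[{"slide":[0,0,0.002],"delta_rot":[0,0,0],"jaw":-1},{"slide":[0,0,0.002],"delta_rot":[0,0,0],"jaw":-1}]'
python3 -m pendant '[{"slide":[0,0,0],"delta_rot":[0,0,0],"jaw":-0.4},{"slide":[0,0,0],"delta_rot":[0,0,0],"jaw":-0.4},{"slide":[0,0,0],"delta_rot":[0,0,0],"jaw":-0.4},{"slide":[0,0,0],"delta_rot":[0,0,0],"jaw":-0.4}]'
python3 -m pendant '[{"slide":[0,0,-0.08],"delta_rot":[0,0,0],"jaw":-0.4},{"slide":[0,0,-0.2],"delta_rot":[0,0,0],"jaw":-0.4},{"slide":[0,0,-0.35],"delta_rot":[0,0,0],"jaw":-0.4},{"slide":[0,0,-0.5],"delta_rot":[0,0,0],"jaw":-0.4},{"slide":[0,0,-0.53],"delta_rot":[0,0,0],"jaw":-0.4}]'
python3 -c "
from h import *
plan([(.433,.0005,.19,0.3)])"
```

```text
time: 46.9
tool_pos: [0.5757, 0.0777, 0.0551]
eef_rot: [-0.0, 1.0, -0.0, 0.001]
force: [-0.9, -0.1, 3.8]
gripper_width: 0.0072
grip_force: 61.7
time: 47.23
tool_pos: [0.5751, 0.0776, 0.0539]
eef_rot: [-0.0, 1.0, -0.0, -0.0]
force: [-0.2, 0.4, -1.2]
gripper_width: 0.0256
grip_force: 0.0
time: 47.65
tool_pos: [0.5787, 0.0777, 0.1931]
eef_rot: [-0.0, 1.0, -0.0, 0.006]
force: [1.1, 0.4, 0.5]
gripper_width: 0.0259
grip_force: 0.0
0 slide [0.194, -0.103, 0.002] rot [0.0009, 0.0036, 0.1662] mm 55.0
0 slide [0.117, -0.186, 0.004] rot [0.0, 0.0, 0.1661] mm 55.0
0 slide [0.009, -0.22, 0.004] rot [0.0, 0.0, 0.1661] mm 55.0
final yaw-j1 0
```

```bash

python3 -m pendant '[{"slide":[0.194,-0.103,0],"delta_rot":[0,0,0.1661],"jaw":-0.5},{"slide":[0.194,-0.103,0],"delta_rot":[0,0,0.1661],"jaw":-0.5},{"slide":[0.194,-0.103,0],"delta_rot":[0,0,0.1661],"jaw":-0.5},{"slide":[0.194,-0.103,0],"delta_rot":[0,0,0.1661],"jaw":-0.5},{"slide":[0.194,-0.103,0],"delta_rot":[0,0,0.1661],"jaw":-0.5}]'>/dev/null
python3 -m pendant '[{"slide":[0.117,-0.186,0],"delta_rot":[0,0,0.1661],"jaw":-0.5},{"slide":[0.117,-0.186,0],"delta_rot":[0,0,0.1661],"jaw":-0.5},{"slide":[0.117,-0.186,0],"delta_rot":[0,0,0.1661],"jaw":-0.5},{"slide":[0.117,-0.186,0],"delta_rot":[0,0,0.1661],"jaw":-0.5},{"slide":[0.117,-0.186,0],"delta_rot":[0,0,0.1661],"jaw":-0.5}]'>/dev/null
python3 -m pendant '[{"slide":[0.009,-0.22,0],"delta_rot":[0,0,0.1661],"jaw":-0.5},{"slide":[0.009,-0.22,0],"delta_rot":[0,0,0.1661],"jaw":-0.5},{"slide":[0.009,-0.22,0],"delta_rot":[0,0,0.1661],"jaw":-0.5},{"slide":[0.009,-0.22,0],"delta_rot":[0,0,0.1661],"jaw":-0.5},{"slide":[0.009,-0.22,0],"delta_rot":[0,0,0.1661],"jaw":-0.5}]'>/dev/null
python3 -m pendant '[{"slide":[0,0,0],"delta_rot":[0,0,0],"jaw":-0.5},{"slide":[0,0,0],"delta_rot":[0,0,0],"jaw":-0.5},{"slide":[0,0,0],"delta_rot":[0,0,0],"jaw":-0.5}]'
python3 - <<'E'
from h import *
c=cam("wrist");s=cam("scene");t=cam("top");o=np.zeros((600,800,3),np.uint8);o[:300,:400]=cv2.resize(c[0],(400,300));o[300:600,:560]=crop(s,140,90,280,150,2);o[:300,400:800]=crop(t,180,150,200,150,2)
cv2.imwrite("pics/w10.png",o)
st();plan([(.433,.0005,.066,0.3)])
E
```

```text
time: 49.15
tool_pos: [0.4296, 0.0005, 0.1865]
eef_rot: [0.704, 0.71, -0.0, -0.0]
force: [-0.3, -0.2, 0.3]
gripper_width: 0.0214
grip_force: 0.0
t 49.3 tcp [0.4295 0.0005 0.1865] yaw [ 1.     0.007 -0.   ] w 0.0213 gf 0.0 F [ 0.9 -0.5  0.3] j6 -0.17
0 slide [0.0, 0.014, 0.482] rot [-0.0001, 0.0001, 0.0006] mm 121.0
final yaw-j1 0
```

View pics/w10.png

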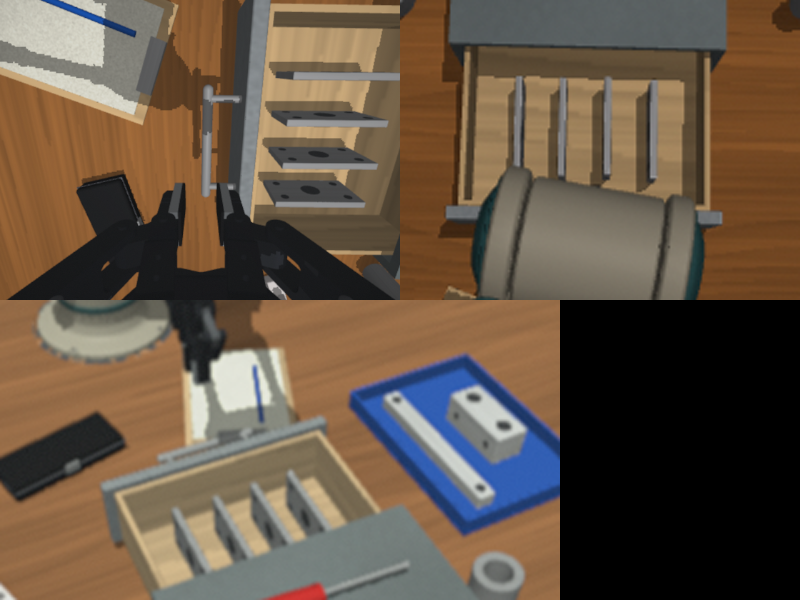

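All four plates stand upright in the drawer. In the wrist panel the handle is at (207,140), between the fingers after a 3.5 mm shift. I'll grip it and push gently.

```bash

python3 -m pendant '[{"slide":[0,0.014,0.12],"delta_rot":[0,0,0],"jaw":-0.5},{"slide":[0,0.014,0.24],"delta_rot":[0,0,0],"jaw":-0.5},{"slide":[0,0.014,0.36],"delta_rot":[0,0,0],"jaw":-0.5},{"slide":[0,0.014,0.44],"delta_rot":[0,0,0],"jaw":-0.5},{"slide":[0,0.014,0.482],"delta_rot":[0,0,0],"jaw":-0.5}]'
python3 -m pendant '[{"slide":[0,0,0],"delta_rot":[0,0,0],"jaw":-0.5},{"slide":[0,0,0],"delta_rot":[0,0,0],"jaw":-1},{"slide":[0,0,0],"delta_rot":[0,0,0],"jaw":-1},{"slide":[0,0,0],"delta_rot":[0,0,0],"jaw":-1},{"slide":[0,0,0],"delta_rot":[0,0,0],"jaw":-1}]'
python3 -m pendant '[{"slide":[0,0.01,0],"delta_rot":[0,0,0],"jaw":-1},{"slide":[0,0.03,0],"delta_rot":[0,0,0],"jaw":-1},{"slide":[0,0.055,0],"delta_rot":[0,0,0],"jaw":-1},{"slide":[0,0.08,0],"delta_rot":[0,0,0],"jaw":-1},{"slide":[0,0.11,0],"delta_rot":[0,0,0],"jaw":-1}]'
python3 -m pendant '[{"slide":[0,0.03,0],"delta_rot":[0,0,0],"jaw":-1},{"slide":[0,0.06,0],"delta_rot":[0,0,0],"jaw":-1},{"slide":[0,0.09,0],"delta_rot":[0,0,0],"jaw":-1},{"slide":[0,0.12,0],"delta_rot":[0,0,0],"jaw":-1},{"slide":[0,0.15,0],"delta_rot":[0,0,0],"jaw":-1}]'
```

```text
time: 49.72
tool_pos: [0.4312, 0.0007, 0.0637]
eef_rot: [0.705, 0.709, -0.001, -0.002]
force: [-0.1, -0.1, 0.2]
gripper_width: 0.0213
grip_force: 0.0
time: 50.13
tool_pos: [0.4326, 0.0004, 0.0661]
eef_rot: [0.705, 0.709, -0.0, -0.0]
force: [0.8, 0.1, -10.6]
gripper_width: 0.0089
grip_force: 58.3
time: 50.55
tool_pos: [0.461, 0.0002, 0.0661]
eef_rot: [0.705, 0.709, -0.0, 0.0]
force: [-1.1, -2.5, -7.2]
gripper_width: 0.0087
grip_force: 58.6
time: 50.97
tool_pos: [0.499, 0.0001, 0.0661]
eef_rot: [0.705, 0.709, -0.0, 0.001]
force: [-1.9, -5.2, -5.8]
gripper_width: 0.0091
grip_force: 58.7
```

```bash

python3 -m pendant '[{"slide":[-0.001,0.03,0],"delta_rot":[0,0,0],"jaw":-1},{"slide":[-0.002,0.06,0],"delta_rot":[0,0,0],"jaw":-1},{"slide":[-0.003,0.09,0],"delta_rot":[0,0,0],"jaw":-1},{"slide":[-0.004,0.12,0],"delta_rot":[0,0,0],"jaw":-1},{"slide":[-0.005,0.15,0],"delta_rot":[0,0,0],"jaw":-1}]'
python3 -m pendant '[{"slide":[-0.001,0.03,0],"delta_rot":[0,0,0],"jaw":-1},{"slide":[-0.002,0.06,0],"delta_rot":[0,0,0],"jaw":-1},{"slide":[-0.003,0.09,0],"delta_rot":[0,0,0],"jaw":-1},{"slide":[-0.004,0.12,0],"delta_rot":[0,0,0],"jaw":-1},{"slide":[-0.005,0.15,0],"delta_rot":[0,0,0],"jaw":-1}]'
python3 -m pendant '[{"slide":[-0.001,0.03,0],"delta_rot":[0,0,0],"jaw":-1},{"slide":[-0.002,0.06,0],"delta_rot":[0,0,0],"jaw":-1},{"slide":[-0.003,0.085,0],"delta_rot":[0,0,0],"jaw":-1},{"slide":[-0.004,0.105,0],"delta_rot":[0,0,0],"jaw":-1},{"slide":[-0.004,0.12,0],"delta_rot":[0,0,0],"jaw":-1}]'
python3 -m pendant '[{"slide":[0,0.008,0],"delta_rot":[0,0,0],"jaw":-1},{"slide":[0,0.014,0],"delta_rot":[0,0,0],"jaw":-1},{"slide":[0,0.02,0],"delta_rot":[0,0,0],"jaw":-1},{"slide":[0,0.02,0],"delta_rot":[0,0,0],"jaw":-1}]'
```

```text
time: 51.38
tool_pos: [0.5362, -0.0001, 0.0661]
eef_rot: [0.705, 0.709, 0.0, -0.0]
force: [-1.3, -4.1, -4.0]
gripper_width: 0.0089
grip_force: 58.8
time: 51.8
tool_pos: [0.5736, -0.0004, 0.0661]
eef_rot: [0.705, 0.709, 0.0, -0.001]
force: [-1.6, 1.7, -3.3]
gripper_width: 0.0089
grip_force: 59.0
time: 52.22
tool_pos: [0.604, -0.0006, 0.0661]
eef_rot: [0.705, 0.709, 0.001, -0.001]
force: [-1.1, 5.5, -2.4]
gripper_width: 0.0086
grip_force: 59.1
time: 52.55
tool_pos: [0.609, -0.0006, 0.0661]
eef_rot: [0.705, 0.709, 0.001, -0.0]
force: [0.2, 5.1, -3.9]
gripper_width: 0.0088
grip_force: 59.0
```

```bash

python3 -m pendant '[{"slide":[0,0.004,0],"delta_rot":[0,0,0],"jaw":-1},{"slide":[0,0.008,0],"delta_rot":[0,0,0],"jaw":-1},{"slide":[0,0.008,0],"delta_rot":[0,0,0],"jaw":-1}]'
python3 -m pendant '[{"slide":[0,0.004,0],"delta_rot":[0,0,0],"jaw":-1},{"slide":[0,0.008,0],"delta_rot":[0,0,0],"jaw":-1},{"slide":[0,0.008,0],"delta_rot":[0,0,0],"jaw":-1}]'
```

```text
time: 52.8
tool_pos: [0.609, -0.0006, 0.0661]
eef_rot: [0.705, 0.709, -0.0, -0.002]
force: [-3.0, 5.3, -0.3]
gripper_width: 0.0088
grip_force: 59.3
time: 53.05
tool_pos: [0.609, -0.0006, 0.0661]
eef_rot: [0.705, 0.709, -0.002, -0.003]
force: [-7.3, 5.7, 2.4]
gripper_width: 0.0084
grip_force: 59.6
```

```bash

python3 -m pendant '[{"slide":[0,-0.014,0],"delta_rot":[0,0,0],"jaw":-1},{"slide":[0,-0.014,0],"delta_rot":[0,0,0],"jaw":-0.55},{"slide":[0,-0.014,0],"delta_rot":[0,0,0],"jaw":-0.55},{"slide":[0,-0.014,0],"delta_rot":[0,0,0],"jaw":-0.55},{"slide":[0,-0.014,0],"delta_rot":[0,0,0],"jaw":-0.55}]'
python3 -m pendant '[{"slide":[0,0,-0.08],"delta_rot":[0,0,0],"jaw":-0.55},{"slide":[0,0,-0.2],"delta_rot":[0,0,0],"jaw":-0.55},{"slide":[0,0,-0.35],"delta_rot":[0,0,0],"jaw":-0.55},{"slide":[0,0,-0.5],"delta_rot":[0,0,0],"jaw":-0.55},{"slide":[0,0,-0.56],"delta_rot":[0,0,0],"jaw":-0.55}]'
python3 -m pendant '[{"slide":[0,-0.16,-0.05],"delta_rot":[0,0,0],"jaw":-0.55},{"slide":[0,-0.32,-0.1],"delta_rot":[0,0,0],"jaw":-0.55},{"slide":[0,-0.48,-0.1],"delta_rot":[0,0,0],"jaw":-0.55},{"slide":[0,-0.6,-0.1],"delta_rot":[0,0,0],"jaw":-0.55},{"slide":[0,-0.6,-0.1],"delta_rot":[0,0,0],"jaw":-0.55}]'
python3 - <<'E'
from h import *
s=cam("scene");t=cam("top");o=np.zeros((600,560,3),np.uint8);o[:300]=cv2.resize(t[0],(560,420))[60:360];o[300:]=s[0][60:360]
cv2.imwrite("pics/w11.png",o);st()
E
```

```text
time: 53.47
tool_pos: [0.6096, -0.0028, 0.0668]
eef_rot: [0.705, 0.709, 0.0, 0.001]
force: [0.1, 0.4, -0.3]
gripper_width: 0.019
grip_force: 0.0
time: 53.88
tool_pos: [0.6114, -0.0029, 0.2122]
eef_rot: [0.705, 0.709, 0.003, 0.004]
force: [1.0, -0.4, 0.5]
gripper_width: 0.0192
grip_force: 0.0
time: 54.3
tool_pos: [0.4521, -0.0027, 0.2317]
eef_rot: [0.705, 0.709, -0.002, -0.001]
force: [0.2, 0.2, 0.2]
gripper_width: 0.019
grip_force: 0.0
t 54.4 tcp [ 0.4582 -0.0032  0.2321] yaw [1.    0.005 0.003] w 0.0192 gf 0.0 F [1.3 0.6 0.4] j6 -0.16
```

View pics/w11.png

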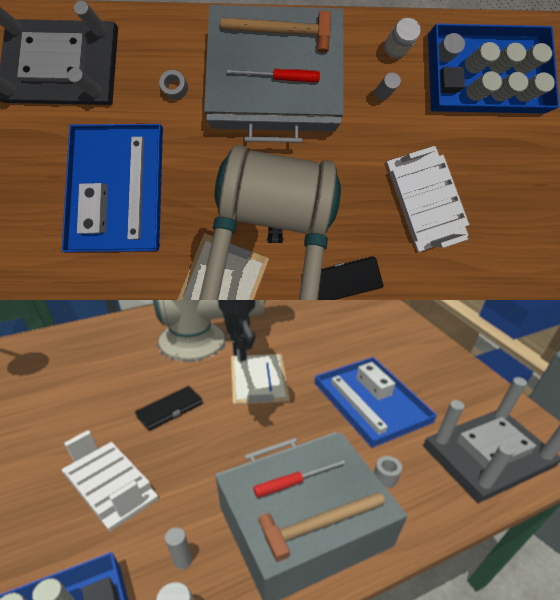

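The drawer is shut, the rack is empty and the bystanders are where they were. The block has been knocked to another spot in the tray, with its bores now at top (89,253) and (88,283). I'll check that it is flat and inside.

```bash
python3 - <<'E'
from h import *
s=cam("scene");t=cam("top")
a,_=tri(t,(89,253),s,(384,140));b,_=tri(t,(88,283),s,(363,128));print(a.round(4),b.round(4),np.linalg.norm(a-b))
a,b=plane(t,(89,253),.049),plane(t,(88,283),.049);print(a,b,(a+b)/2)
o=np.hstack([crop(t,55,180,115,140,3.5)[:490],crop(s,305,105,140,140,3.5)[:490]])[:,:800];cv2.imwrite("pics/w12.png",o)
st()
E
```

```text
[0.485  0.4082 0.0541] [0.4153 0.3957 0.0543] 0.07087445805619282
[0.48450904 0.40842997 0.049     ] [0.41857052 0.40533259 0.049     ] [0.45153978 0.40688128 0.049     ]
t 54.5 tcp [ 0.4599 -0.0033  0.2317] yaw [1.    0.005 0.002] w 0.0192 gf 0.0 F [-0.3 -0.8 -0.1] j6 -0.16
```

View pics/w12.png

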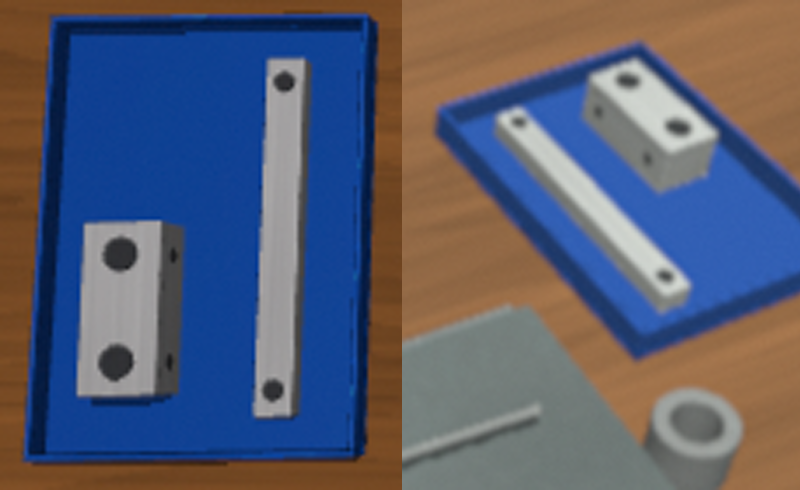

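The block and bar both lie flat inside the tray: the block's bores are 66 mm apart at its expected height, and it is clear of the walls. I'm handing in.

```bash
python3 -c "
from workcell import bot
print(bot.hand_in())"
```

```text
the job is handed in; nothing more can be done
None
```

The block and bar lie flat in the tray, all four plates are in the drawer, the drawer is pushed shut to its stop, and the job is handed in at about 55 s on the robot's clock; no verdict came back.

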